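Put the scraper and the hand brush away in the shaped tool tray

TASK

Turn the wooden turn-button on the sloping rack well aside so that it frees the scraper, lift the scraper off the rack, and lay it flat in the compartment of the grey tray that has its outline. Lay the hand brush, bristles down, flat in the other compartment, each tool the way round that its compartment is shaped for, and leave the jar, mug, tape roll and screwdriver where they are.

Things in the scene. Friction and masses are not known exactly. Their poses are not given: they have to be found in the camera images.
- rack: Fixed wooden rack, 165 mm high. Origin: centre of its base's underside, on the bench; z up. Its 240 x 160 mm board slopes at 35 degrees, rising along the rack's +x (away from the robot); face 92 mm above the origin, normal (-0.574, 0, 0.819) in rack axes. The scraper lies on it, handle up the slope, blade against a 76 mm wide, 10 mm high ledge at the low end, under the turn-button.
- keeper (a joint): Angle of the turn-button, a dark wooden bar on a pivot square to the board. Near 0 (starts 0 to 0.3) it points to the rack's -y across the blade and traps it; growing values swing it down the slope, clockwise seen looking at the board's face; 1.57 is straight down the slope, off the scraper; stop at 1.75. Well aside: over 1.2. Needs 0.05 N m, stays where left.
- keeper_grip (a point): On the turn-button's pivot axis, 36 mm off the board, in its grip fin: 12 mm thick (x), 44 mm long (y), 17 to 48 mm off the board. Axes turn with the bar: z the board's normal, -y to the bar's long end. The bar is 16 mm wide, 8 to 17 mm off the board, 60 mm long from the pivot (12 mm behind it). Pivot: 52 mm to +y of the board's centre, 60 mm down the slope.
- scraper: Loose scraper, 190 mm long, about 0.2 kg: steel blade 70 mm wide, 4 mm thick, x = -95 to -17 mm; black handle 28 mm wide (y), 24 mm tall (z 0 to 24), x = -25 to +95 mm. Origin: middle of its length, on the flat underside shared by blade and handle; x runs from blade to handle, z out of the upper side. Balances near x = -10 mm.
- scraper_blade (a point): Point on the underside of the scraper in the middle of the blade, 57 mm from the scraper's origin towards -x.
- brush: Loose hand brush on the bench, bristles down, 190 mm long, about 0.18 kg: head 100 x 50 mm, 30 mm tall, x = -95 to +5 mm; wooden handle 24 mm wide (y), z 8 to 30 mm, out to x = +95 mm. Origin: middle of its length, level with the bristle ends; x runs from head to handle, z up. Balances near x = -25 mm. To the right of the tray.
- brush_head (a point): Point at bristle level in the middle of the brush's head, 45 mm from the brush's origin towards -x.
- tray: Fixed grey tray, 222 (x) x 184 mm (y); floor 4 mm thick, walls and ribs 10 mm above it. Origin: centre of underside. Two compartments 202 mm long in x. Scraper's (+y): 82 mm wide, blade bay at -x, ribs x = -10 to 40 mm leave a 40 mm gap for the handle. Brush's (-y): 62 mm wide, head bay at +x, ribs x = -45 to -11 mm leave a 36 mm gap. About 6 mm of play.
- scraper_place (a point): Where the scraper's origin belongs: centre of its compartment, on the floor, 4 mm above the bench. Axes as the tray's; the laid scraper's x points along the tray's +x.
- scraper_place_blade (a point): Where point scraper_blade belongs, on the compartment floor in the blade bay, 57 mm to the tray's -x of scraper_place.
- brush_place (a point): Where the brush's origin belongs: centre of its compartment, on the floor, 4 mm above the bench. Axes as the tray's; the laid brush's x points along the tray's -x.
- brush_place_head (a point): Where point brush_head belongs, on the compartment floor in the head bay, 45 mm to the tray's +x of brush_place.
- jar: Bystander: glass jar with steel cap, 60 mm across, 85 mm high, standing beyond the tray; origin at the centre of its underside. Leave it alone.
- mug: Bystander: white mug, 80 mm across, 90 mm high, standing beyond the tray; origin at the centre of its underside. Leave it alone.
- tape: Bystander: roll of brown tape lying flat, 90 mm across, 45 mm high, beyond the tray; origin at the centre of its underside. Leave it alone.
- screwdriver: Bystander: screwdriver, 190 mm long, lying between the tray and the robot; its x runs along it from handle to tip. Leave it alone.
Things that resemble listed ones, but are neither listed nor needed, are in the scene too. Of the things like the scraper, leave any that is blue; of the rest the larger one is meant.

How it is judged:
On the way, in this order (a step that is already met when the one before it is completed fails the run):
1. the turn-button is turned at least 1.2 rad while the scraper still lies on the rack (value of joint keeper above 1.2 rad and distance of scraper from where it was at the start of the episode below 0.03 m), for 0.1 s.
2. the scraper is lifted off the rack (distance of scraper from where it was at the start of the episode above 0.08 m), for 0.1 s.
At the end, for the whole second after the job is handed in: The scraper lies in its compartment and the brush, bristles down, in the other, each the way round its compartment is shaped for: origin and working end within 10 mm (level) of their places, underside within 5 mm of the compartment floor, tilted less than 0.08 rad, at rest (horizontal distance between scraper and scraper_place below 0.01 m and horizontal distance between scraper_blade and scraper_place_blade below 0.01 m and z of scraper in the frame of scraper_place below 0.005 m and angle between each of scraper, brush's own z axis and vertical below 0.08 rad and linear speed of each of scraper, brush below 0.02 m/s and angular speed of each of scraper, brush below 0.2 rad/s and horizontal distance between brush and brush_place below 0.01 m and horizontal distance between brush_head and brush_place_head below 0.01 m and z of brush in the frame of brush_place below 0.005 m); the robot touches nothing.
It fails at once if a bystander (jar, mug, tape roll, screwdriver) is moved more than 30 mm (distance of any of jar, mug, tape, screwdriver from where it was at the start of the episode above 0.03 m).
It also fails if it takes over 72 s, if anything falls off the work surface, if the arm or the gripper's body presses on something with over 40 N, if the wrist force passes 120 N, or if a joint passes its speed limit or range.

ROBOT

A 6-joint arm with a two-finger parallel gripper is mounted at the origin on the work surface. World frame = base frame: x ahead of the robot, y to its left, z up, the work surface at z = 0. Lengths are in m, angles in rad, forces in N, time in s.
With the tool pointing down it reaches from about 0.325 to 0.9 m from the base axis. Payload 6.1 kg.
Tool frame: the origin (TCP) lies on the centre line of the jaws, within the pads' length; the fingertips stand 22 mm ahead of it and the grasp point (between the pads) lies 3 mm ahead of it; z points along the fingers, y is the direction in which the jaws open and shut (so a half turn about z gives the same grasp; the last joint's range is limited). The gripper opens to 85 mm and grips with 20 to 120 N. Pads are 22 mm wide; open, the fingers measure 114 mm over their backs; the gripper's body (76 mm by 85 mm) begins 54 mm behind the grasp point. The pads swing forward as they close: fully open they stand 13 mm farther back than shut.
Start: joints at [1.042, 0.22, 1.526, -0, 1.395, -0.126], TCP at [0.245, 0.575, 0.253] pointing down, gripper open.
Joint ranges: [-2.98, 2.98], [-0.91, 2.08], [0.09, 2.57], [-1.24, 4.39], [0.2, 2.65], [-2.68, 2.68]. Speed limits (rad/s): [2.57, 2.57, 3.01, 3.14, 3.14, 3.14].

INTERFACE

Orientations are given as [roll, pitch, yaw] about the fixed x, y, z axes, in that order (R = Rz(yaw) Ry(pitch) Rx(roll)).
In Python, from rig import r gives the robot as it stands.
- The arm moves only by the shell command python3 -m handwheel 'ROWS' [OPENING] [FORCE]. ROWS is text: rows parted by semicolons, each of 6 numbers parted by spaces: the shift along the tool's x, y, z in m, then the turn, a rotation vector about the tool's x, y, z in degrees. A call has 1 to 5 rows; each row shifts and turns the commanded pose from where the row before left it, along the tool's axes as they then stand; what a row does not reach is not made up. A row lasts 1/10 s, in which the tool goes at most 50 mm and 8.59 degrees, less where a joint would pass 70% of its speed; a pose out of reach is approached as far as the arm can. A call with a gripper value outside its range is refused whole. OPENING is the closure in counts, from 0 (fully open) to 255 (shut), set as the call begins (- or left out, the last holds). The fingers move at their own pace and stop on an object; FORCE is the grip in N (left out, the last holds). Time passes only in rows, so rows that do not move let the fingers close. It gives the time, the measured TCP pose, the force and the opening at its end, in the units of the state.
- r.read_state(): the state, without advancing time (a new reading comes with each control period).
- r.snapshot(name): name is "scene" or "side" or "wrist"; returns (picture, depth): 420x560x3 uint8, blue, green, red; 420x560 float32, m along the optical axis (not along the pixel's ray), 0 where there is no reading.
- r.camera_model(name): a dict with "camera_matrix" (3x3 intrinsics, pixels), "camera_from_world" (4x4, takes a point from world to camera coordinates). Camera axes: x right, y down, z forward; pixel columns grow to the right and rows downward; lengths in m; the calibration is good to about 2 mm. A picture is of the moment at which its call begins: read the wrist's pose just before it. camera_model takes no time and is no camera call; for the wrist camera it gives the pose at the moment of the call.
- r.close_job(): hands the job in, once; it reports no verdict.
The state is a dict: "clock": time; "joints": joint angles; "joint_velocities": joint speeds; "tau": joint torques, N m; "eef_pos": TCP position; "ee_rot": TCP orientation; "ft_force": force on the tool from outside, world axes, zero at the start; "moment": the same for the moment, N m; "finger_gap": finger opening in m.
Only numpy, scipy, OpenCV 4.12 (cv2) and the standard library are available. Lean on these libraries where they do the work, as an engineer would, in place of code of your own. Each camera call takes 0.05 s, during which the arm holds its last target.

## Working session

There is one attempt and no reset: what is moved stays moved. The work goes in short steps, Python scripts to look and compute and a shell command to move; the robot and the scene stay as the last step left them, time stands still between calls to the robot, and variables do not carry over. Pictures are saved under pics/ and viewed, and the job is handed in when it is done.

```bash
ls; mkdir -p pics; cat > look.py <<'E'
import sys,cv2
from rig import r
def shot(n,f):
    p,d=r.snapshot(n); cv2.imwrite(f'pics/{f}.png',p); return p,d
E
python3 - <<'E'
from look import *
import numpy as np
s=r.read_state(); print(s['clock'],s['eef_pos'],s['ee_rot'],s['finger_gap'])
for n in ['scene','side']:
    p,d=shot(n,n+'0'); np.save(f'{n}0_d.npy',d)
    m=r.camera_model(n); print(n,m['camera_matrix'],m['camera_from_world'])
E
```

```text
pics
0.0 [0.2447556  0.57447659 0.25219659] [-3.13967910e+00 -2.04011161e-04  2.73869835e+00] 0.08513620545464075
scene [[466.3996909    0.         284.41502982]
 [  0.         466.3996909  215.7475512 ]
 [  0.           0.           1.        ]] [[-0.29183065  0.95639338  0.01210676  0.17613662]
 [ 0.76682829  0.24151531 -0.59468036 -0.34292642]
 [-0.57167233 -0.16426215 -0.80387107  1.51270454]
 [ 0.          0.          0.          1.        ]]
side [[490.45138973   0.         286.76556397]
 [  0.         490.45138973 204.22749073]
 [  0.           0.           1.        ]] [[ 0.74603356 -0.66588794 -0.00521314 -0.40463521]
 [-0.4773519  -0.52931435 -0.70139967  0.29892826]
 [ 0.46429419  0.52575619 -0.71274914  1.10616547]
 [ 0.          0.          0.          1.        ]]
```

View pics/scene0.png

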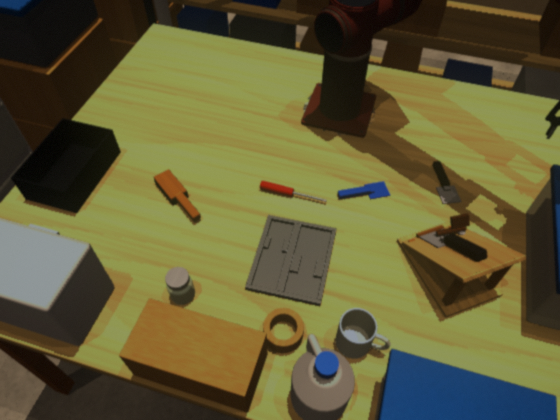

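View pics/side0.png

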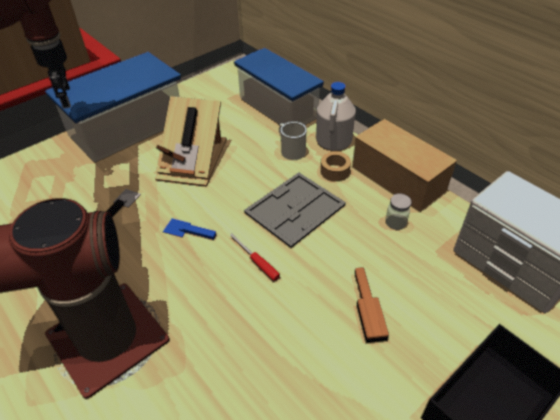

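```bash
python3 - <<'E'
import cv2,numpy as np
a=cv2.imread('pics/scene0.png');b=cv2.imread('pics/side0.png')
def g(im):return np.clip(255*(im/255.)**0.6,0,255).astype('u1')
def crop(im,x,y,w,h,W=395):
    return cv2.resize(g(im[y:y+h,x:x+w]),(W,int(W*h/w)),interpolation=cv2.INTER_CUBIC)
t=np.hstack([crop(a,385,190,140,105),crop(b,140,85,100,75)+0][:2]) if False else None
A=crop(a,385,205,140,105);B=crop(b,135,90,110,105*110//140)
h=min(len(A),len(B))
C=crop(a,235,205,120,105);D=crop(a,145,160,70,60)
r1=np.hstack([A[:h],B[:h]]);h2=min(len(C),len(D));r2=np.hstack([C[:h2],D[:h2]])
o=np.vstack([r1,r2]);print(o.shape);cv2.imwrite('pics/crops0.png',o[:600])
E
```

```text
(632, 790, 3)
```

View pics/crops0.png

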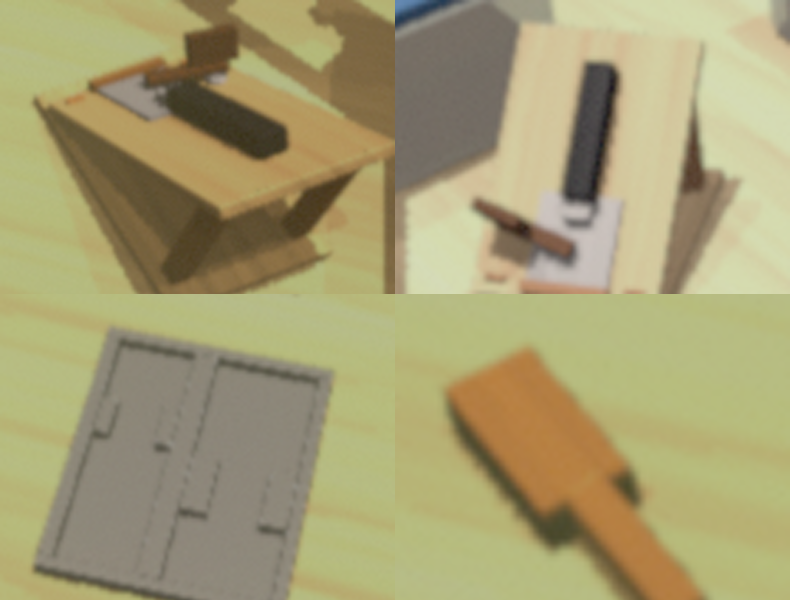

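```bash
cat > geo.py <<'E'
import numpy as np,cv2
from rig import r
def ray(n,uv,m=None):
    m=m or r.camera_model(n);K=m['camera_matrix'];T=m['camera_from_world']
    R=T[:3,:3];t=T[:3,3];o=-R.T@t
    uv=np.atleast_2d(uv).astype(float)
    d=np.c_[uv,np.ones(len(uv))]@np.linalg.inv(K).T@R
    return o,d
def onz(n,uv,z,m=None):
    o,d=ray(n,uv,m);return o+d*((z-o[2])/d[:,2])[:,None]
def cloud(n,d,m=None):
    h,w=d.shape;u,v=np.meshgrid(np.arange(w),np.arange(h))
    o,q=ray(n,np.c_[u.ravel(),v.ravel()],m)
    P=o+q*d.ravel()[:,None]; P[d.ravel()==0]=np.nan
    return P.reshape(h,w,3)
def proj(n,P,m=None):
    m=m or r.camera_model(n);q=np.atleast_2d(P)@m['camera_from_world'][:3,:3].T+m['camera_from_world'][:3,3]
    q=q@m['camera_matrix'].T;return q[:,:2]/q[:,2:]
E
python3 - <<'E'
from geo import *
for n in ['scene','side']:
    im=cv2.imread(f'pics/{n}0.png');d=np.load(f'{n}0_d.npy');P=cloud(n,d)
    bench=(np.abs(P[...,2])<.02); print(n,'bench z',np.nanmedian(P[...,2][bench]),np.nanstd(P[...,2][bench]))
    hsv=cv2.cvtColor(im,cv2.COLOR_BGR2HSV);H,S,V=cv2.split(hsv)
    def comps(mask,name,z):
        mask=cv2.morphologyEx(mask.astype('u1'),cv2.MORPH_CLOSE,np.ones((5,5)))
        cs,_=cv2.findContours(mask,cv2.RETR_EXTERNAL,cv2.CHAIN_APPROX_NONE)
        for c in cs:
            if cv2.contourArea(c)<250: continue
            W=onz(n,c[:,0,:],z)
            rc=cv2.minAreaRect((W[:,:2]*1000).astype('f4'))
            print(name,'px',c[:,0].mean(0).round(),'rect',np.round(rc[0],1),np.round(rc[1],1),round(rc[2],1))
    print('tray center hsv',hsv[265,290] if n=='scene' else hsv[210,295])
    reg=(P[...,2]<.05)&(P[...,2]>-.02)&(P[...,0]>.3)&(P[...,0]<.8)
    comps((S<70)&(V>40)&reg,'grey',.014)
    comps((H<14)&(S>140)&(P[...,2]>.0)&(P[...,2]<.06)&(P[...,0]>.2)&(P[...,0]<.75),'orange',.03)
    # board
    g=(P[...,2]>.04)&(P[...,2]<.16)&(P[...,1]>.15)&(P[...,1]<.5)&(P[...,0]>.3)&(P[...,0]<.75)&(H>12)&(H<30)&(S>60)&(V>70)
    Q=P[g];
    best=None;rng=np.random.default_rng(0)
    for i in range(300):
        a=Q[rng.choice(len(Q),3)];nn=np.cross(a[1]-a[0],a[2]-a[0]);nn/=np.linalg.norm(nn)+1e-9
        if nn[2]<0: nn=-nn
        k=(np.abs((Q-a[0])@nn)<.003)
        if best is None or k.sum()>best.sum(): best=k
    q=Q[best];c=q.mean(0);nn=np.linalg.svd(q-c)[2][2];nn*=np.sign(nn[2])
    print('board',len(q),c,nn,'tilt',np.degrees(np.arccos(nn[2])),'yaw',np.degrees(np.arctan2(-nn[1],-nn[0])))
    M=np.zeros(H.shape,'u1');M[g]=np.where(best,255,0);cv2.imwrite(f'pics/board_{n}.png',M)
E
```

```text
scene bench z 0.0009359888869910904 0.004112519920076384
tray center hsv [19 52 84]
grey px [292. 260.] rect [587.   15.2] [219.9 180. ] 3.5
orange px [177. 194.] rect [ 498.9 -334.6] [179.2  43.8] 54.1
board 2183 [0.522996   0.40174143 0.11497541] [-0.4459296  -0.35258883  0.82269551] tilt 34.64445767709715 yaw 38.3328129969608
side bench z -0.0007527746714076633 0.004427750483301284
tray center hsv [ 18  28 118]
grey px [351. 382.] rect [ 324.4 -436. ] [ 19.5 228.6] 1.7
grey px [502. 277.] rect [ 796.5 -497.3] [ 48.4 264.3] 2.2
grey px [234. 230.] rect [400.5  65.3] [ 36.8 369.4] 0.0
grey px [294. 208.] rect [582.4  10.3] [228.2 191.8] 3.4
grey px [294. 151.] rect [745.3 194.3] [83.8 73.8] 48.6
grey px [135. 136.] rect [418.5 598.7] [ 64.1 238.2] 90.0
orange px [369. 306.] rect [ 489.3 -338.9] [190.2  50.2] 54.7
orange px [264. 266.] rect [ 377.8 -101.3] [101.   24.7] 88.3
orange px [32. 89.] rect [ 272.9 1068.6] [113.9 138. ] 89.4
orange px [89. 57.] rect [ 498.4 1228.7] [219.2 362.1] 0.0
board 1602 [0.51099239 0.39808421 0.10442528] [-0.44252967 -0.35219931  0.82469578] tilt 34.44233941264662 yaw 38.515484510398
```

```bash
python3 - <<'E'
from geo import *
import cv2
p,d=r.snapshot('wrist');cv2.imwrite('pics/wrist0.png',p)
psi=np.radians(38.4);a=np.radians(35)
es=np.array([np.cos(a)*np.cos(psi),np.cos(a)*np.sin(psi),np.sin(a)]);ey=np.array([-np.sin(psi),np.cos(psi),0]);n=np.cross(es,ey)
for c in ['scene','side']:
    P=cloud(c,np.load(f'{c}0_d.npy'));M=cv2.imread(f'pics/board_{c}.png',0)
    M=cv2.morphologyEx(M,cv2.MORPH_OPEN,np.ones((3,3)))
    q=P[M>0];off=np.median(q@n)
    # cast contour rays to plane
    M=cv2.morphologyEx(M,cv2.MORPH_CLOSE,np.ones((15,15)))
    cs,_=cv2.findContours(M,cv2.RETR_EXTERNAL,cv2.CHAIN_APPROX_NONE);k=max(cs,key=cv2.contourArea)[:,0,:]
    o,dd=ray(c,k);W=o+dd*((off-o@n)/(dd@n))[:,None]
    S=np.c_[W@es,W@ey]*1000
    rc=cv2.minAreaRect(S.astype('f4'));print(c,'off',off,rc,S.min(0),S.max(0))
    cen=(rc[0][0]*es+rc[0][1]*ey)/1000+off*n;print(cen)
T=r.camera_model('wrist')['camera_from_world'];s=r.read_state()
from scipy.spatial.transform import Rotation as Ro
R=Ro.from_euler('xyz',s['ee_rot']).as_matrix()
co=-T[:3,:3].T@T[:3,3];print('cam in tool',R.T@(co-s['eef_pos']));print((T[:3,:3]@R).T.round(3)); print(r.camera_model('wrist')['camera_matrix'])
E
```

```text
scene off -0.2839466290353613 ((582.9722900390625, -1.7418975830078125), (161.78570556640625, 209.72206115722656), 89.70218658447266) [477.77296083 -82.96597079] [687.53454601  79.20160805]
[0.50296557 0.39642292 0.10178371]
side off -0.2856512385674066 ((573.6083374023438, -48.87931442260742), (187.5398406982422, 60.93410873413086), 0.9098828434944153) [479.69695629 -79.88997613] [667.74218615 -18.10776562]
[0.52699978 0.35532443 0.09501643]
cam in tool [ 0.0789451   0.00058571 -0.12068348]
[[-0.    -0.952 -0.307]
 [ 1.    -0.     0.   ]
 [-0.    -0.307  0.952]]
[[354.59719588   0.         273.8100326 ]
 [  0.         354.59719588 203.90565228]
 [  0.           0.           1.        ]]
```

View pics/wrist0.png

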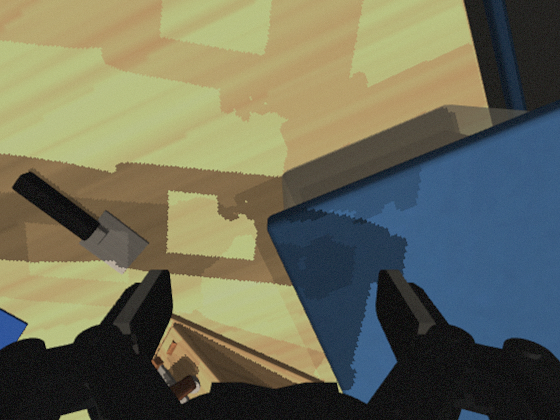

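```bash
cat > plan.py <<'E'
from geo import *
from scipy.spatial.transform import Rotation as Ro
def cur():
    s=r.read_state();return np.array(s['eef_pos']),Ro.from_euler('xyz',s['ee_rot']),s
def plan(p,R,maxd=.045,maxa=8.4,start=None):
    p0,R0,s=cur()
    if start is not None:p0,R0=start
    w=(R0.inv()*R).as_rotvec(degrees=True);dp=np.array(p)-p0
    k=max(1,int(np.ceil(max(np.linalg.norm(dp)/maxd,np.linalg.norm(w)/maxa))))
    out=[];Rc=R0
    for i in range(k):
        b=Rc.inv().apply(dp/k);out.append(' '.join(f'{x:.4f}' for x in b)+' '+' '.join(f'{x:.2f}' for x in w/k));Rc=Rc*Ro.from_rotvec(w/k,degrees=True)
    print('from',p0.round(4),'to',np.round(p,4),'rot',w.round(2),'rows',k)
    for i in range(0,k,5):print('; '.join(out[i:i+5]))
def frameR(x,z):
    x=np.array(x)/np.linalg.norm(x);z=np.array(z)/np.linalg.norm(z);return Ro.from_matrix(np.c_[x,np.cross(z,x),z])
psi=np.radians(38.4);a=np.radians(35)
def board(psi=psi):
    es=np.array([np.cos(a)*np.cos(psi),np.cos(a)*np.sin(psi),np.sin(a)]);ey=np.array([-np.sin(psi),np.cos(psi),0]);return es,ey,np.cross(es,ey)
E
python3 - <<'E'
from plan import *
es,ey,n=board()
cen=.567*es-.0018*ey-.2848*n;print('cen',cen,'pivotgrip',cen-.06*es+.052*ey+.036*n)
plan(cen-.03*es+.02*ey+.2*n,frameR(ey,-n))
E
```

```text
cen [0.49313162 0.38855449 0.09192334] pivotgrip [0.40613179 0.38595175 0.08699822]
from [0.2448 0.5746 0.2524] to [0.3715 0.3177 0.2385] rot [-34.35  -8.7   27.63] rows 7
-0.0310 -0.0267 0.0020 -4.91 -1.24 3.95; -0.0328 -0.0246 0.0005 -4.91 -1.24 3.95; -0.0344 -0.0222 -0.0008 -4.91 -1.24 3.95; -0.0359 -0.0197 -0.0018 -4.91 -1.24 3.95; -0.0372 -0.0170 -0.0026 -4.91 -1.24 3.95
-0.0383 -0.0142 -0.0031 -4.91 -1.24 3.95; -0.0393 -0.0112 -0.0033 -4.91 -1.24 3.95
```

```bash
python3 -m handwheel '-0.031 -0.027 0.002 -5 -1.2 4; -0.033 -0.025 0.001 -5 -1.2 4; -0.034 -0.022 -0.001 -5 -1.2 4; -0.036 -0.02 -0.002 -5 -1.2 4; -0.037 -0.017 -0.003 -5 -1.2 4' && python3 -m handwheel '-0.038 -0.014 -0.003 -4.9 -1.2 4; -0.039 -0.011 -0.003 -4.9 -1.2 4; 0 0 0 0 0 0; 0 0 0 0 0 0'
python3 - <<'E'
from look import *
import numpy as np,pickle
s=r.read_state();m=r.camera_model('wrist');p,d=shot('wrist','w1');np.save('w1_d.npy',d);pickle.dump(m,open('w1.pkl','wb'));print(s['joints'])
E
```

```text
clock: 0.65
eef_pos: [0.3348, 0.3893, 0.2426]
ee_rot: [2.692, 0.025, 2.376]
ft_force: [0.5, -0.4, 0.5]
finger_gap: 0.0853
clock: 1.05
eef_pos: [0.3708, 0.3168, 0.2378]
ee_rot: [2.523, -0.01, 2.234]
ft_force: [-0.1, 0.6, 0.4]
finger_gap: 0.0855
[ 0.46604169 -0.59124405  2.36345632  0.17528848  0.76908682 -0.28228789]
```

View pics/w1.png

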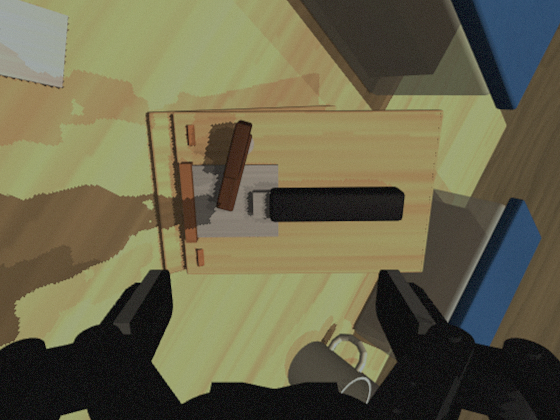

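```bash
python3 - <<'E'
from plan import *
import pickle
m=pickle.load(open('w1.pkl','rb'));im=cv2.imread('pics/w1.png');d=np.load('w1_d.npy');P=cloud('wrist',d,m)
# plane fit on clear board patches
q=np.concatenate([P[240:262,250:400].reshape(-1,3),P[125:175,300:420].reshape(-1,3)])
q=q[~np.isnan(q[:,0])];c=np.median(q,0);q=q[np.abs((q-c)@board()[2])<.01]
c=q.mean(0);nn=np.linalg.svd(q-c)[2][2];nn*=np.sign(nn[2]);print('n',nn,np.degrees(np.arccos(nn[2])),np.degrees(np.arctan2(-nn[1],-nn[0])))
es,ey,n=board();off=np.median(q@n);print('off',off,'fit off', c@nn)
def onb(uv,h=0):
    o,dd=ray('wrist',uv,m);W=o+dd*((off+h-o@n)/(dd@n))[:,None];return np.c_[W@es,W@ey]*1000
for nm,uv in dict(UL=(174,113),UR=(441,110),LR=(423,271),LL=(185,272)).items():print(nm,onb(uv).round(1))
hsv=cv2.cvtColor(im,cv2.COLOR_BGR2HSV);print('bar',hsv[180,230],hsv[130,243],'handle',hsv[205,330],'shadow',hsv[150,210])
# height over board of bar pixels
Hh=(P@n-off)*1000;S=P@es*1000;Y=P@ey*1000
reg=np.zeros(Hh.shape,bool);reg[100:225,200:265]=1
f=reg&(Hh>42)&(Hh<54);print('fin top n',f.sum(),np.median(Hh[f]))
pts=np.c_[S[f],Y[f]].astype('f4');print(cv2.minAreaRect(pts))
pts=np.c_[S[f],Y[f]];print('mean',pts.mean(0))
f=reg&(Hh>13)&(Hh<21);print(f.sum(),cv2.minAreaRect(np.c_[S[f],Y[f]].astype('f4')))
h=np.zeros(Hh.shape,bool);h[180:225,265:410]=1;h&=(Hh>20)&(Hh<28);print('handle',h.sum(),np.median(Hh[h]),cv2.minAreaRect(np.c_[S[h],Y[h]].astype('f4')))
# contour based fin top
E
```

```text
n [-0.45130741 -0.35386566  0.81920737] 34.994472892251075 38.099642395316195
off -0.28540939529662257 fit off -0.2853154693464209
UL [[450.6  79.2]]
UR [[685.4  78.9]]
LR [[687.9 -79.5]]
LL [[446.6 -76.8]]
bar [ 10 150  73] [ 12 156  67] handle [30 20 25] shadow [ 18 108  66]
fin top n 878 47.69112865205999
((508.00616455078125, 52.50532531738281), (43.662906646728516, 12.029912948608398), 73.59322357177734)
mean [508.35166593  53.2759879 ]
986 ((516.9773559570312, 29.582592010498047), (82.48937225341797, 45.89790344238281), 73.52490234375)
handle 3931 23.845252364256776 ((592.5179443359375, -1.7493963241577148), (119.71090698242188, 28.220449447631836), 0.09944895654916763)
```

```bash
python3 - <<'E'
import cv2,numpy as np
a=cv2.imread('pics/w1.png')[95:285,140:300];a=np.clip(255*(a/255.)**.6,0,255).astype('u1')
cv2.imwrite('pics/w1c.png',cv2.resize(a,None,fx=3.1,fy=3.1,interpolation=cv2.INTER_CUBIC))
E
```

```text
(no output)
```

View pics/w1c.png

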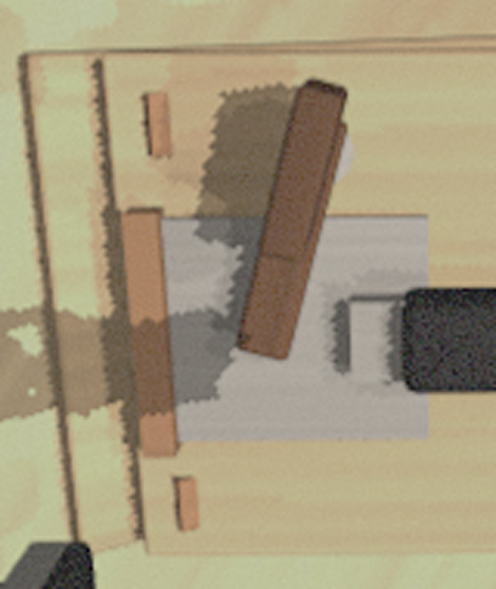

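```bash
python3 - <<'E'
from plan import *
es,ey,n=board();th=.286
R=frameR(ey*np.cos(th)+es*np.sin(th),-n)
b=.508*es+.052*ey-.2854*n
plan(b+.1*n,R)
plan(b+.041*n,R,start=(b+.1*n,R))
E
```

```text
from [0.3709 0.318  0.2387] to [0.3772 0.3653 0.1395] rot [ 0.43 -0.35 15.83] rows 3
0.0108 -0.0100 0.0336 0.14 -0.12 5.28; 0.0099 -0.0109 0.0336 0.14 -0.12 5.28; 0.0089 -0.0116 0.0336 0.14 -0.12 5.28
from [0.3772 0.3653 0.1395] to [0.4037 0.3863 0.0912] rot [0. 0. 0.] rows 2
-0.0000 -0.0000 0.0295 0.00 0.00 0.00; -0.0000 -0.0000 0.0295 0.00 0.00 0.00
```

```bash
python3 -m handwheel '0.011 -0.01 0.034 0.1 -0.1 5.3; 0.01 -0.011 0.034 0.1 -0.1 5.3; 0.009 -0.0115 0.033 0.1 -0.1 5.3; 0 0 0 0 0 0; 0 0 0 0 0 0' 125 40
python3 - <<'E'
from plan import *
es,ey,n=board();th=.286
R=frameR(ey*np.cos(th)+es*np.sin(th),-n)
b=.508*es+.052*ey-.2854*n
plan(b+.041*n,R)
print(r.read_state()['finger_gap'])
E
```

```text
clock: 1.6
eef_pos: [0.3755, 0.3672, 0.1379]
ee_rot: [2.552, -0.162, 2.01]
ft_force: [0.1, 1.0, 0.4]
finger_gap: 0.0431
from [0.3755 0.3672 0.1379] to [0.4037 0.3863 0.0912] rot [-0.14 -0.16  0.24] rows 2
-0.0012 0.0009 0.0289 -0.07 -0.08 0.12; -0.0011 0.0009 0.0289 -0.07 -0.08 0.12
0.04311429444900444
```

```bash
python3 -m handwheel '-0.001 0.001 0.02 0 0 0; -0.001 0.001 0.02 0 0 0; 0 0 0.018 0 0 0; 0 0 0 0 0 0'
python3 - <<'E'
from plan import *
from look import shot
es,ey,n=board();p,R,s=cur();print(p@es,p@ey,p@n+.2854);shot('wrist','w2')
E
```

```text
clock: 2.0
eef_pos: [0.4063, 0.3863, 0.0934]
ee_rot: [2.547, -0.164, 2.007]
ft_force: [0.2, -0.7, -0.7]
finger_gap: 0.0434
0.5109269894632043 0.05037051243733733 0.04168005569455449
```

View pics/w2.png

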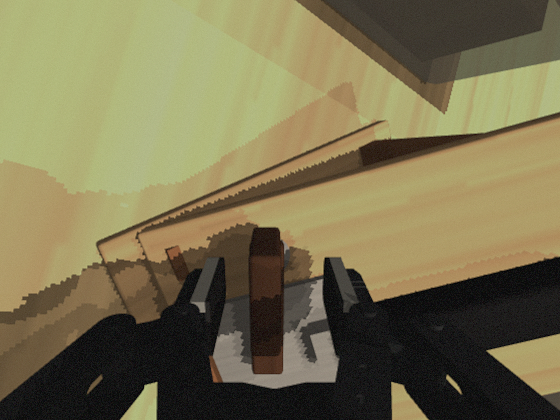

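```bash
python3 -m handwheel '0.001 -0.0025 0 0 0 0; 0 0 0 0 0 0; 0 0 0 0 0 0; 0 0 0 0 0 0; 0 0 0 0 0 0' 255 40
python3 -m handwheel '0 0 0 0 0 8; 0 0 0 0 0 8; 0 0 0 0 0 8; 0 0 0 0 0 8; 0 0 0 0 0 0'
```

```text
clock: 2.55
eef_pos: [0.4028, 0.3858, 0.0924]
ee_rot: [2.547, -0.164, 2.006]
ft_force: [-6.8, -4.7, 8.7]
finger_gap: 0.0109
clock: 3.05
eef_pos: [0.4031, 0.3858, 0.0926]
ee_rot: [2.705, -0.448, 1.494]
ft_force: [-3.4, -4.5, 8.3]
finger_gap: 0.011
```

```bash
python3 -m handwheel '0 0 0 0 0 8; 0 0 0 0 0 8; 0 0 0 0 0 8; 0 0 0 0 0 8; 0 0 0 0 0 7'
python3 -m handwheel '0 0 0 0 0 0; 0 0 0 0 0 0; 0 0 0 0 0 0'
python3 - <<'E'
from plan import *
es,ey,n=board();p,R,s=cur();x=R.as_matrix()[:,0];print('theta',np.arctan2(x@es,x@ey),p@es,p@ey,p@n+.2854,s['joints'])
E
```

```text
clock: 3.55
eef_pos: [0.4034, 0.3856, 0.0927]
ee_rot: [3.113, -0.615, 0.72]
ft_force: [-3.6, -7.6, 8.4]
finger_gap: 0.0115
clock: 3.85
eef_pos: [0.4034, 0.3856, 0.0927]
ee_rot: [3.11, -0.615, 0.726]
ft_force: [-4.7, -6.9, 8.3]
finger_gap: 0.0113
theta 1.5253580215306857 0.5083181231361847 0.051625312682415526 0.04260277576520216 [ 0.59755378 -0.07934135  2.30232545  0.14061923  0.30730349  1.33188744]
```

```bash
python3 -m handwheel '0 0 0 0 0 0; 0 0 0 0 0 0; 0 0 0 0 0 0' 130; python3 -m handwheel '0 0 -0.03 0 0 0; 0 0 -0.04 0 0 0; 0 0 -0.04 0 0 0; 0 0 -0.03 0 0 0; 0 0 0 0 0 0' 90
python3 - <<'E'
from plan import *
from look import shot
import pickle
p,R,s=cur();m=r.camera_model('wrist');im,d=shot('wrist','w3')
es,ey,n=board();off=-.2854
P=cloud('wrist',d,m);Hh=(P@n-off)*1000;S=P@es*1000;Y=P@ey*1000
ok=(S>460)&(S<700)&(np.abs(Y)<80)
f=ok&(Hh>42)&(Hh<54);print('fin',cv2.minAreaRect(np.c_[S[f],Y[f]].astype('f4')))
h=ok&(Hh>20)&(Hh<28)&(Y<25);print('handle',h.sum(),np.median(Hh[h]),cv2.minAreaRect(np.c_[S[h],Y[h]].astype('f4')))
E
```

```text
clock: 4.15
eef_pos: [0.4026, 0.3854, 0.091]
ee_rot: [3.111, -0.612, 0.725]
ft_force: [0.4, 0.1, 0.6]
finger_gap: 0.042
clock: 4.65
eef_pos: [0.3405, 0.336, 0.2106]
ee_rot: [3.109, -0.621, 0.727]
ft_force: [0.5, 0.9, 0.2]
finger_gap: 0.055
fin ((508.72979736328125, 52.505760192871094), (43.98355484008789, 11.79235553741455), 2.913771152496338)
handle 5918 23.85689678382005 ((593.1751708984375, -2.1062402725219727), (28.17438507080078, 119.75993347167969), 89.66881561279297)
```

View pics/w3.png

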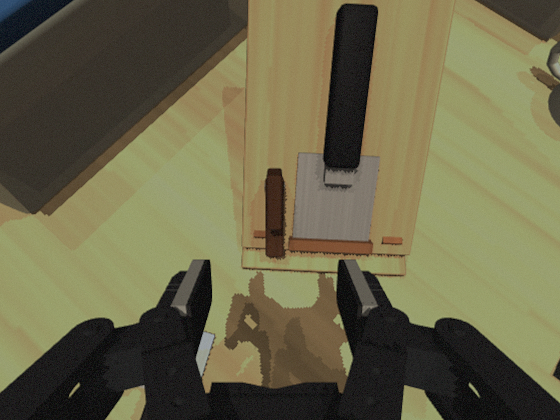

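```bash
python3 - <<'E'
from plan import *
es,ey,n=board();R=frameR(es,-n)
b=.618*es-.002*ey-.2854*n
plan(b+.085*n,R)
E
```

```text
from [0.3404 0.3359 0.2084] to [0.4881 0.3843 0.1903] rot [-0.02 -0.46  2.61] rows 4
0.0264 0.0147 0.0248 -0.01 -0.11 0.65; 0.0266 0.0144 0.0248 -0.01 -0.11 0.65; 0.0269 0.0141 0.0247 -0.01 -0.11 0.65; 0.0271 0.0138 0.0247 -0.01 -0.11 0.65
```

```bash
python3 -m handwheel '0.0265 0.0145 0.0248 0 -0.1 0.65; 0.0265 0.0145 0.0248 0 -0.1 0.65; 0.027 0.014 0.0247 0 -0.1 0.65; 0.027 0.014 0.0247 0 -0.1 0.65; 0 0 0 0 0 0'
python3 - <<'E'
from plan import *
es,ey,n=board();R=frameR(es,-n)
b=.618*es-.002*ey-.2854*n
plan(b+.027*n,R);print(cur()[2]['joints'])
E
```

```text
clock: 5.2
eef_pos: [0.4899, 0.3833, 0.1812]
ee_rot: [-3.139, -0.599, 0.667]
ft_force: [-0.9, -0.3, -0.6]
finger_gap: 0.0552
from [0.4899 0.3833 0.1812] to [0.5141 0.4049 0.1428] rot [-0.02  0.67 -0.17] rows 2
0.0026 -0.0009 0.0250 -0.01 0.34 -0.09; 0.0024 -0.0009 0.0250 -0.01 0.34 -0.09
[ 0.48415852 -0.07995335  2.0948227   0.20325611  0.54489074  1.24510541]
```

```bash
python3 -m handwheel '0.001 0 0.01 0 0.3 0; 0 0 0 0 0 0; 0 0 0 0 0 0'
python3 - <<'E'
from plan import *
es,ey,n=board();R=frameR(es,-n)
b=.618*es-.002*ey-.2854*n
plan(b+.027*n,R)
E
```

```text
clock: 5.5
eef_pos: [0.4912, 0.3875, 0.1775]
ee_rot: [-3.14, -0.609, 0.67]
ft_force: [0.0, -0.6, 0.1]
finger_gap: 0.0553
from [0.4912 0.3875 0.1775] to [0.5141 0.4049 0.1428] rot [-0.08  0.1   0.  ] rows 2
0.0019 0.0003 0.0225 -0.04 0.05 0.00; 0.0019 0.0003 0.0225 -0.04 0.05 0.00
```

```bash
python3 -m handwheel '0.002 0 0.022 0 0 0; 0.002 0 0.022 0 0 0; 0 0 0 0 0 0; 0 0 0 0 0 0'
python3 - <<'E'
from plan import *
from look import shot
es,ey,n=board();R=frameR(es,-n)
b=.618*es-.002*ey-.2854*n
plan(b+.027*n,R);p=[]
for i in range(4):
    s=r.read_state();p.append(s['eef_pos'])
print(np.array(p).round(4));shot('wrist','w4')
E
```

```text
clock: 5.9
eef_pos: [0.5139, 0.4053, 0.1451]
ee_rot: [-3.14, -0.61, 0.67]
ft_force: [-0.1, -0.4, 0.1]
finger_gap: 0.0551
from [0.5139 0.4053 0.1451] to [0.5141 0.4049 0.1428] rot [-0.07  0.03  0.01] rows 1
-0.0014 0.0004 0.0018 -0.07 0.03 0.01
[[0.5139 0.4053 0.1451]
 [0.5139 0.4053 0.1451]
 [0.5139 0.4053 0.1451]
 [0.5139 0.4053 0.1451]]
```

View pics/w4.png

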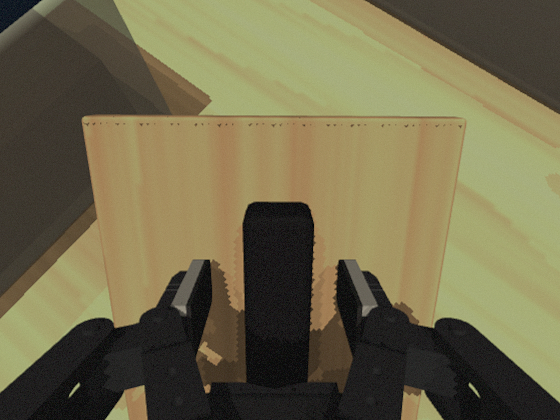

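```bash
python3 -m handwheel '0 0 0.001 0 0 0; 0 0 0 0 0 0; 0 0 0 0 0 0; 0 0 0 0 0 0; 0 0 0 0 0 0' 255 90
python3 -m handwheel '0 0 -0.005 0 0 0; 0 0 -0.015 0 0 0; 0 0 -0.025 0 0 0; 0 0 -0.03 0 0 0; 0 0 -0.03 0 0 0'
python3 -m handwheel '0 0 -0.03 0 0 0; 0 0 0 0 0 0; 0 0 0 0 0 0'
python3 - <<'E'
from look import shot
shot('side','s5');shot('wrist','w5')
E
```

```text
clock: 6.45
eef_pos: [0.5152, 0.4057, 0.1456]
ee_rot: [-3.141, -0.612, 0.67]
ft_force: [-7.5, -6.7, 9.0]
finger_gap: 0.0259
clock: 6.95
eef_pos: [0.4667, 0.3674, 0.2299]
ee_rot: [-3.14, -0.608, 0.67]
ft_force: [0.1, 0.2, -1.9]
finger_gap: 0.0259
clock: 7.25
eef_pos: [0.4545, 0.3574, 0.2551]
ee_rot: [-3.141, -0.612, 0.67]
ft_force: [-0.0, -0.4, -3.1]
finger_gap: 0.026
```

View pics/s5.png

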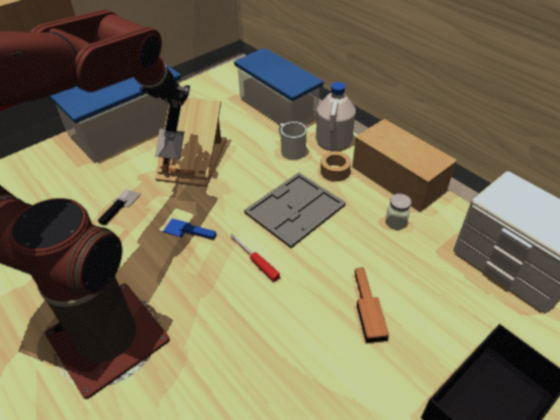

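View pics/w5.png

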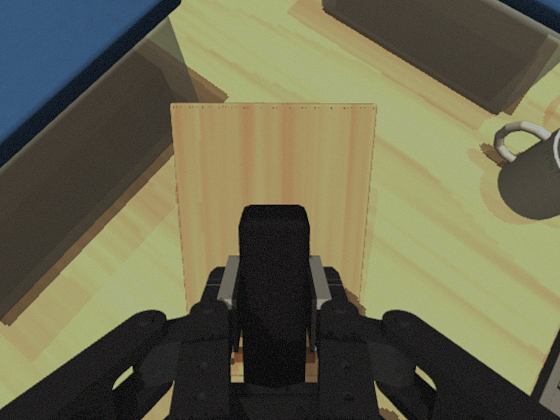

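```bash
python3 - <<'E'
from plan import *
y=np.radians(3.5);plan([.55,.2,.32],frameR([np.cos(y),np.sin(y),0],[0,0,-1]))
E
```

```text
from [0.454  0.3573 0.2529] to [0.55 0.2  0.32] rot [-10.68 -33.72  33.79] rows 6
0.0033 0.0305 -0.0114 -1.78 -5.62 5.63; 0.0052 0.0304 -0.0108 -1.78 -5.62 5.63; 0.0072 0.0301 -0.0105 -1.78 -5.62 5.63; 0.0091 0.0296 -0.0104 -1.78 -5.62 5.63; 0.0110 0.0290 -0.0104 -1.78 -5.62 5.63
0.0127 0.0281 -0.0107 -1.78 -5.62 5.63
```

```bash
python3 -m handwheel '0.003 0.03 -0.0115 -1.8 -5.6 5.6; 0.005 0.03 -0.011 -1.8 -5.6 5.6; 0.007 0.03 -0.0105 -1.8 -5.6 5.6; 0.009 0.0295 -0.0105 -1.8 -5.6 5.6; 0.011 0.029 -0.0105 -1.8 -5.6 5.6'; python3 -m handwheel '0.013 0.028 -0.0105 -1.8 -5.6 5.6; 0 0 0 0 0 0; 0 0 0 0 0 0; 0 0 0 0 0 0'
python3 - <<'E'
from look import *
import numpy as np,pickle
m=r.camera_model('wrist');p,d=shot('wrist','w6');np.save('w6_d.npy',d);pickle.dump(m,open('w6.pkl','wb'))
s=r.read_state();print(s['eef_pos'],s['ee_rot'],s['joints'])
E
```

```text
clock: 7.85
eef_pos: [0.5337, 0.2262, 0.3096]
ee_rot: [-3.117, -0.098, 0.157]
ft_force: [0.8, 0.3, -3.0]
finger_gap: 0.0262
clock: 8.25
eef_pos: [0.5487, 0.2014, 0.3199]
ee_rot: [3.141, -0.003, 0.065]
ft_force: [0.1, 1.0, -3.1]
finger_gap: 0.0255
[0.54843427 0.20154711 0.32050408] [ 3.14081087 -0.00380028  0.06510009] [ 2.17973135e-01  8.49470551e-02  1.55259738e+00 -1.35472234e-03
  1.50041138e+00  1.72376368e+00]
```

View pics/w6.png

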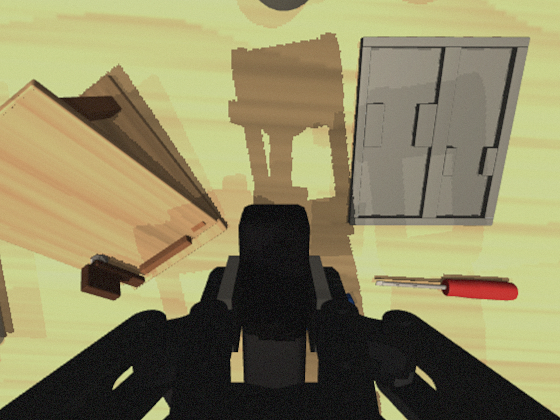

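```bash
python3 - <<'E'
from plan import *
import pickle
m=pickle.load(open('w6.pkl','rb'));d=np.load('w6_d.npy');im=cv2.imread('pics/w6.png');P=cloud('wrist',d,m)
reg=np.zeros(d.shape,bool);reg[20:240,335:545]=1
z=P[...,2];print('bench',np.nanmedian(z[60:200,535:545]),'floor',np.median(z[110:200,375:405]),np.median(z[60:100,470:500]))
hsv=cv2.cvtColor(im,cv2.COLOR_BGR2HSV)
b0=np.nanmedian(z[60:200,535:545])
rim=reg&(z-b0>.010)&(z-b0<.02);print(rim.sum())
X=P[rim][:,:2]*1000
rc=cv2.minAreaRect(X.astype('f4'));print('depth rim',rc)
# grey contour
M=(reg&(hsv[...,1]<75)&(z-b0>.002)).astype('u1');M=cv2.morphologyEx(cv2.morphologyEx(M,cv2.MORPH_OPEN,np.ones((3,3))),cv2.MORPH_CLOSE,np.ones((9,9)))
cs,_=cv2.findContours(M,cv2.RETR_EXTERNAL,cv2.CHAIN_APPROX_NONE);k=max(cs,key=cv2.contourArea)[:,0]
W=onz('wrist',k,.014,m)[:,:2]*1000;rc2=cv2.minAreaRect(W.astype('f4'));print('colour',rc2)
# tray frame occupancy
y=np.radians(3.5);c=np.array(rc[0]);t=(X-c)@np.array([[np.cos(y),-np.sin(y)],[np.sin(y),np.cos(y)]])
for nm,sel,ax in [('y prof |x|60-95',(abs(t[:,0])>60)&(abs(t[:,0])<95),1),('x prof scraper comp',(t[:,1]>5)&(t[:,1]<18),0),('x prof brush comp',(t[:,1]<-25)&(t[:,1]>-33),0)]:
    h,e=np.histogram(t[sel][:,ax],np.arange(-116,117,4));print(nm,[(int(e[i]),int(h[i])) for i in range(len(h)) if h[i]])
E
```

```text
bench -0.00012564855025765098 floor nan nan
11247
depth rim ((585.7976684570312, 14.406166076660156), (221.58335876464844, 185.6597900390625), 3.570873975753784)
colour ((585.4535522460938, 15.914520263671875), (219.82754516601562, 185.7903594970703), 3.6583094596862793)
y prof |x|60-95 [(-96, 3), (-92, 160), (-88, 197), (-84, 240), (-80, 105), (-20, 67), (-16, 202), (-12, 198), (-8, 201), (-4, 218), (0, 83), (80, 78), (84, 199), (88, 217), (92, 42)]
x prof scraper comp [(-112, 20), (-108, 29), (-104, 30), (-12, 22), (-8, 38), (-4, 37), (0, 31), (4, 45), (8, 31), (12, 43), (16, 35), (20, 41), (24, 37), (28, 44), (32, 33), (36, 41), (100, 48), (104, 48), (108, 23)]
x prof brush comp [(-112, 12), (-108, 18), (-104, 19), (-48, 5), (-44, 14), (-40, 14), (-36, 14), (-32, 16), (-28, 15), (-24, 13), (-20, 12), (-16, 17), (-12, 5), (100, 29), (104, 29), (108, 14)]
```

```bash
python3 - <<'E'
from plan import *
import pickle
es,ey,n=board();p=np.array([0.5152,0.4057,0.1456]);print('grip s,y,h',p@es,p@ey,p@n+.2854)
def held(name,s_pos,s_rot):
    m=pickle.load(open(name+'.pkl','rb'));d=np.load(name+'_d.npy');P=cloud('wrist',d,m)
    T=Ro.from_euler('xyz',s_rot).inv().apply((P-s_pos).reshape(-1,3)).reshape(P.shape)*1000
    reg=np.zeros(d.shape,bool);reg[190:330,225:325]=1
    f=reg&(abs(T[...,1])<13)&(T[...,2]>-25)&(T[...,2]<30)&(T[...,0]>12)
    q=T[f];print(len(q),q.min(0),q.max(0));zt=np.median(q[:,2]);
    A=np.c_[q[:,0],q[:,1],np.ones(len(q))];c,_,_,_=np.linalg.lstsq(A,q[:,2],rcond=None);print('top plane',c,'z med',zt)
    f=reg&(abs(T[...,1])<22)&(abs(T[...,2]-c[0]*T[...,0]-c[1]*T[...,1]-c[2])<3)&(T[...,0]>12)
    print('rect',cv2.minAreaRect(T[f][:,:2].astype('f4')),np.percentile(T[f],[1,99],axis=0))
held('w6',np.array([0.5484,0.2015,0.3203]),[3.141,-.0034,.065])
E
```

```text
grip s,y,h 0.6206786643595316 -0.002070900762292227 0.02854090053318975
4253 [ 12.01798118 -12.98993557 -13.50596052] [33.28520492 12.99884227 24.95935287]
top plane [ 0.40100681  0.00798355 -2.93896465] z med 5.053578772899299
rect ((22.644760131835938, -0.204864501953125), (21.237878799438477, 37.77933120727539), 0.04454942047595978) [[ 12.14382923 -14.1577956    3.20205735]
 [ 32.92283216  13.00437779  12.53233029]]
```

```bash
python3 - <<'E'
from plan import *
import pickle
m=pickle.load(open('w6.pkl','rb'));d=np.load('w6_d.npy');P=cloud('wrist',d,m)
T=Ro.from_euler('xyz',[3.141,-.0034,.065]).inv().apply((P-np.array([0.5484,0.2015,0.3203])).reshape(-1,3)).reshape(P.shape)*1000
f=(abs(T[...,1])<12)&(abs(T[...,2]-5)<4)&(T[...,0]>-20)&(T[...,0]<31)
q=T[f];A=np.c_[q[:,0],q[:,1],np.ones(len(q))];c=np.linalg.lstsq(A,q[:,2],rcond=None)[0];print(len(q),c,np.std(q[:,2]-A@c),q.min(0))
f=(abs(T[...,1])<20)&(abs(T[...,2]-A[0]@c)<4)&(T[...,0]>0)&(T[...,0]<30);q=T[f]
for lo in range(0,30,6):
    k=q[(q[:,0]>=lo)&(q[:,0]<lo+6)];print(lo,len(k),k[:,1].min().round(1) if len(k) else'',k[:,1].max().round(1) if len(k) else '',np.median(k[:,2]) if len(k) else '')
# blade below? points at tool x<-70
f=(abs(T[...,1])<45)&(T[...,2]>0)&(T[...,2]<60)&(T[...,0]<-20);print('blade px',f.sum(), T[f].min(0) if f.any() else '', np.median(T[f][:,2]) if f.any() else '')
E
```

```text
6790 [1.03085397e-03 5.54139456e-03 4.68543360e+00] 0.6043598727369247 [-19.99604399 -11.99855054   2.70774188]
0 884 -13.7 12.5 4.681383049057115
6 1187 -20.0 19.0 4.650404916207432
12 975 -19.8 18.7 4.745291798011384
18 979 -14.6 13.1 4.665433506318469
24 1070 -14.5 13.3 4.772934237395752
blade px 3014 [-47.62781855 -14.6095332    3.02029733] 4.823312637797471
```

```bash
python3 - <<'E'
from plan import *
y=np.radians(3.6);plan([.6453,.0592,.09],frameR([np.cos(y),np.sin(y),0],[0,0,-1]))
E
```

```text
from [0.5484 0.2015 0.3205] to [0.6453 0.0592 0.09  ] rot [ 0.04 -0.22  0.13] rows 7
0.0124 0.0212 0.0330 0.01 -0.03 0.02; 0.0124 0.0212 0.0330 0.01 -0.03 0.02; 0.0124 0.0212 0.0330 0.01 -0.03 0.02; 0.0124 0.0212 0.0330 0.01 -0.03 0.02; 0.0125 0.0212 0.0330 0.01 -0.03 0.02
0.0125 0.0212 0.0329 0.01 -0.03 0.02; 0.0125 0.0212 0.0329 0.01 -0.03 0.02
```

```bash
python3 -m handwheel '0.0124 0.0212 0.033 0 -0.03 0.02; 0.0124 0.0212 0.033 0 -0.03 0.02; 0.0124 0.0212 0.033 0 -0.03 0.02; 0.0124 0.0212 0.033 0 -0.03 0.02; 0.0125 0.0212 0.033 0 -0.03 0.02'; python3 -m handwheel '0.0125 0.0212 0.033 0 -0.03 0.02; 0.0125 0.0212 0.033 0 -0.03 0.02; 0 0 0 0 0 0; 0 0 0 0 0 0; 0 0 0 0 0 0'
python3 - <<'E'
from plan import *
from look import shot
y=np.radians(3.6);plan([.6453,.0592,.036],frameR([np.cos(y),np.sin(y),0],[0,0,-1]));shot('side','s7');shot('wrist','w7')
a=cv2.imread('pics/s7.png')[130:260,220:370];cv2.imwrite('pics/s7c.png',cv2.resize(a,None,fx=4,fy=4,interpolation=cv2.INTER_CUBIC))
E
```

```text
clock: 8.8
eef_pos: [0.6183, 0.0992, 0.1563]
ee_rot: [3.141, -0.004, 0.064]
ft_force: [0.5, 0.8, -2.3]
finger_gap: 0.0259
clock: 9.3
eef_pos: [0.6469, 0.0593, 0.0932]
ee_rot: [3.141, -0.004, 0.062]
ft_force: [-0.5, 0.2, -2.5]
finger_gap: 0.026
from [0.6469 0.0593 0.0932] to [0.6453 0.0592 0.036 ] rot [ 0.05 -0.24 -0.03] rows 2
-0.0009 -0.0000 0.0286 0.02 -0.12 -0.01; -0.0009 -0.0000 0.0286 0.02 -0.12 -0.01
```

View pics/s7c.png

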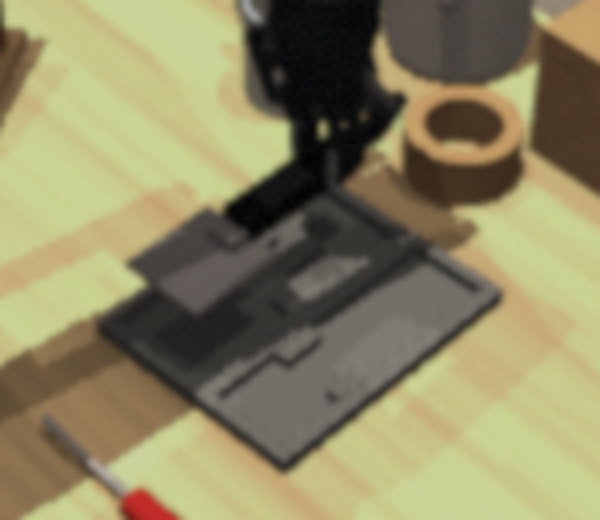

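View pics/w7.png

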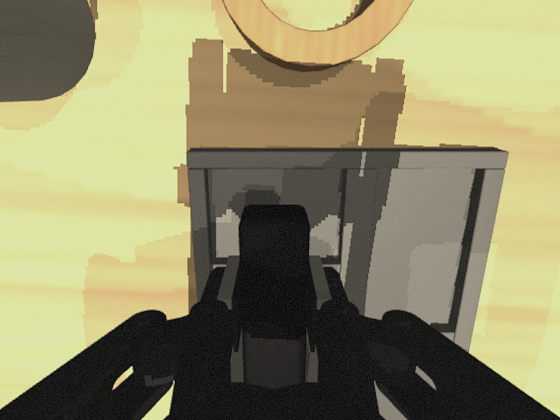

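```bash
python3 -m handwheel '-0.0015 0 0.02 0 -0.2 0; 0 0 0.02 0 0 0; 0 0 0.01 0 0 0; 0 0 0 0 0 0; 0 0 0 0 0 0'
python3 - <<'E'
from plan import *
p,R,s=cur();print(p,s['ft_force'])
E
```

```text
clock: 9.9
eef_pos: [0.6449, 0.0581, 0.0412]
ee_rot: [3.141, 0.002, 0.061]
ft_force: [-0.7, 0.0, -1.4]
finger_gap: 0.0263
[0.6448857  0.05806134 0.04119001] [-0.66294887  0.04627225 -1.43124665]
```

```bash
python3 -m handwheel '0 -0.0005 0.003 0 0 0; 0 0 0.003 0 0 0; 0 0 0 0 0 0; 0 0 0 0 0 0'; python3 -m handwheel '0 0 0.0015 0 0 0; 0 0 0 0 0 0; 0 0 0 0 0 0'
```

```text
clock: 10.3
eef_pos: [0.645, 0.0584, 0.0355]
ee_rot: [3.141, 0.002, 0.061]
ft_force: [-0.6, -0.2, -2.3]
finger_gap: 0.0258
clock: 10.6
eef_pos: [0.6449, 0.0584, 0.0338]
ee_rot: [3.141, 0.002, 0.061]
ft_force: [-1.0, 0.4, -2.0]
finger_gap: 0.0256
```

```bash
python3 -m handwheel '0 0 0.001 0 0 0; 0 0 0 0 0 0; 0 0 0 0 0 0'; python3 -m handwheel '0 0 0.001 0 0 0; 0 0 0 0 0 0; 0 0 0 0 0 0'
```

```text
clock: 10.9
eef_pos: [0.6448, 0.0584, 0.0328]
ee_rot: [3.141, 0.002, 0.061]
ft_force: [-0.2, -0.1, -2.2]
finger_gap: 0.0264
clock: 11.2
eef_pos: [0.6451, 0.0584, 0.0323]
ee_rot: [3.141, 0.002, 0.061]
ft_force: [-2.1, -0.1, 2.2]
finger_gap: 0.0259
```

```bash
python3 -m handwheel '0 0 0 0 0 0; 0 0 0 0 0 0; 0 0 0 0 0 0' 140; python3 -m handwheel '0 0 -0.02 0 0 0; 0 0 -0.04 0 0 0; 0 0 -0.05 0 0 0; 0 0 -0.05 0 0 0; 0 0 -0.05 0 0 0'; python3 -m handwheel '-0.03 0 -0.03 0 0 0; -0.03 0 0 0 0 0; -0.03 0 0 0 0 0; 0 0 0 0 0 0; 0 0 0 0 0 0' 60
python3 - <<'E'
from look import *
import numpy as np,pickle
m=r.camera_model('wrist');p,d=shot('wrist','w8');np.save('w8_d.npy',d);pickle.dump(m,open('w8.pkl','wb'))
E
```

```text
clock: 11.5
eef_pos: [0.645, 0.0584, 0.0318]
ee_rot: [3.141, 0.002, 0.061]
ft_force: [0.1, -0.6, -0.1]
finger_gap: 0.0388
clock: 12.0
eef_pos: [0.645, 0.0586, 0.2437]
ee_rot: [3.141, 0.002, 0.061]
ft_force: [0.8, 0.6, 0.1]
finger_gap: 0.0381
clock: 12.5
eef_pos: [0.5555, 0.0532, 0.2724]
ee_rot: [3.14, 0.001, 0.061]
ft_force: [0.8, -0.1, 0.4]
finger_gap: 0.0653
```

View pics/w8.png

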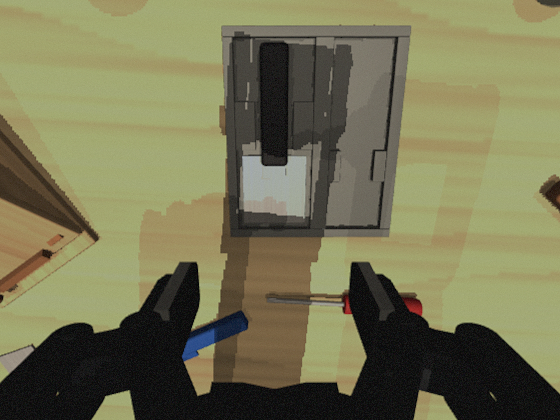

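```bash
python3 - <<'E'
from plan import *
import pickle
m=pickle.load(open('w8.pkl','rb'));d=np.load('w8_d.npy');P=cloud('wrist',d,m);z=P[...,2]*1000
X=P[...,:2]*1000
reg=np.zeros(d.shape,bool);reg[15:245,210:420]=1
rim=reg&(z>11)&(z<17);print('rim',cv2.minAreaRect(X[rim].astype('f4')))
h=reg&(z>24)&(z<33);rc=cv2.minAreaRect(X[h].astype('f4'));print('handle',h.sum(),rc,np.median(z[h]))
q=P[h]*1000;A=np.c_[q[:,:2],np.ones(len(q))];k=np.linalg.lstsq(A,q[:,2],rcond=None)[0];print('tilt',k[:2])
im=cv2.imread('pics/w8.png');b=np.zeros(d.shape,bool);b[150:230,238:312]=1;b&=(im.min(2)>135);print('blade',b.sum(),np.median(z[b]),cv2.minAreaRect(onz('wrist',np.argwhere(b)[:,::-1],.008,m)[:,:2].astype('f4')*1000))
c=np.array(rc[0]);y=np.radians(3.6);e=np.array([np.cos(y),np.sin(y)]);print('scraper origin est',c-35*e,'place',[583.1,55.8])
s=cv2.imread('pics/scene0.png')
for n,u in dict(brush=(177,194)).items():pass
p0,_,st=cur();print(p0,st['joints'])
E
```

```text
rim ((585.1727294921875, 14.404098510742188), (222.1225128173828, 184.45257568359375), 3.5952718257904053)
handle 3398 ((617.6279296875, 57.607421875), (118.80215454101562, 27.95448875427246), 3.580294609069824) 27.70159215888393
tilt [0.00013299 0.00123949]
blade 3190 nan ((529.5763549804688, 52.049964904785156), (70.9697494506836, 69.65289306640625), 3.259589672088623)
scraper origin est [582.69699419  55.40975369] place [583.1, 55.8]
[0.55611243 0.05313993 0.27239599] [-4.52408786e-02  5.01533416e-02  1.67857239e+00 -1.18168745e-03
  1.41330651e+00  1.46469357e+00]
```

```bash
python3 - <<'E'
from plan import *
y=np.radians(54.4);plan([.48,-.34,.26],frameR([np.cos(y),np.sin(y),0],[0,0,-1]))
E
```

```text
from [0.5561 0.0531 0.2724] to [ 0.48 -0.34  0.26] rot [ 5.00e-02  6.00e-02 -5.09e+01] rows 9
-0.0111 0.0431 0.0014 0.01 0.01 -5.66; -0.0153 0.0418 0.0014 0.01 0.01 -5.66; -0.0193 0.0401 0.0014 0.01 0.01 -5.66; -0.0232 0.0380 0.0014 0.01 0.01 -5.66; -0.0268 0.0355 0.0014 0.01 0.01 -5.66
-0.0302 0.0327 0.0014 0.01 0.01 -5.66; -0.0333 0.0295 0.0014 0.01 0.01 -5.66; -0.0360 0.0261 0.0014 0.01 0.01 -5.66; -0.0384 0.0224 0.0014 0.01 0.01 -5.66
```

```bash
python3 -m handwheel '-0.011 0.043 0.0014 0 0 -5.7; -0.015 0.042 0.0014 0 0 -5.7; -0.019 0.04 0.0014 0 0 -5.7; -0.023 0.038 0.0014 0 0 -5.7; -0.027 0.0355 0.0014 0 0 -5.6'; python3 -m handwheel '-0.03 0.033 0.0014 0 0 -5.6; -0.033 0.03 0.0014 0 0 -5.6; -0.036 0.026 0.0014 0 0 -5.6; -0.038 0.022 0.0014 0 0 -5.6; 0 0 0 0 0 0';python3 -m handwheel '0 0 0 0 0 0; 0 0 0 0 0 0'
python3 - <<'E'
from look import *
import numpy as np,pickle
m=r.camera_model('wrist');p,d=shot('wrist','w9');np.save('w9_d.npy',d);pickle.dump(m,open('w9.pkl','wb'))
from plan import *
P=cloud('wrist',d,m);z=P[...,2]*1000;X=P[...,:2]*1000
ok=(abs(X[...,0]-495)<140)&(abs(X[...,1]+335)<140)
f=ok&(z>25)&(z<36);print(f.sum(),np.median(z[f]));
M=cv2.morphologyEx(f.astype('u1'),cv2.MORPH_OPEN,np.ones((3,3)))
q=X[M>0];rc=cv2.minAreaRect(q.astype('f4'));print('brush',rc)
c=np.array(rc[0]);y=np.radians(54.4);e=np.array([np.cos(y),np.sin(y)]);t=(q-c)@e;v=(q-c)@np.array([-e[1],e[0]])
for lo in range(-100,100,20):
    k=(t>=lo)&(t<lo+20)
    if k.any():print(lo,k.sum(),v[k].min().round(1),v[k].max().round(1),(v[k].min()/2+v[k].max()/2).round(1))
print(t.min(),t.max())
E
```

```text
clock: 13.05
eef_pos: [0.5149, -0.1674, 0.2653]
ee_rot: [3.141, 0.002, 0.561]
ft_force: [0.1, 0.7, -0.7]
finger_gap: 0.0652
clock: 13.55
eef_pos: [0.4803, -0.3453, 0.2592]
ee_rot: [-3.141, 0.004, 0.945]
ft_force: [0.2, 1.0, 0.6]
finger_gap: 0.0651
clock: 13.75
eef_pos: [0.4819, -0.3392, 0.2596]
ee_rot: [-3.14, 0.001, 0.947]
ft_force: [0.2, 0.6, -0.1]
finger_gap: 0.0656
6747 29.805182480689474
brush ((496.0605773925781, -334.4442443847656), (189.39535522460938, 50.08171081542969), 54.873695373535156)
-100 538 -25.3 23.4 -0.9
-80 814 -24.9 24.4 -0.3
-60 859 -25.5 24.1 -0.7
-40 911 -25.0 24.8 -0.1
-20 967 -24.5 24.5 0.0
0 604 -23.8 24.2 0.2
20 521 -11.6 12.1 0.2
40 528 -11.3 12.0 0.4
60 570 -11.0 12.8 0.9
80 426 -10.6 12.8 1.1
-94.84128847115228 94.62649497484185
```

View pics/w9.png

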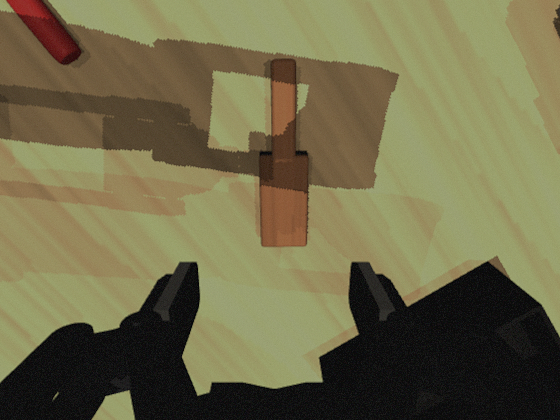

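```bash
python3 - <<'E'
from plan import *
import pickle
m=pickle.load(open('w9.pkl','rb'));d=np.load('w9_d.npy');P=cloud('wrist',d,m)*1000
y=np.radians(54.9);e=np.array([np.cos(y),np.sin(y)]);nrm=np.array([e[1],-e[0]])
for uv in [(322,358),(497,263),(360,350),(450,300),(540,320)]:
    q=P[uv[1],uv[0]];w=q[:2]-[496,-334.5];print(uv,q.round(),'brush frame x,tooly',(w@e).round(),(w@nrm).round())
f=(P[...,2]>50)&(P[...,2]<150)&(P[...,1]<-340);f[:,:320]=0;w=P[f][:,:2]-[496,-334.5];t=w@e;v=w@nrm
for lo in range(-200,60,20):
    k=(t>=lo)&(t<lo+20)
    if k.sum()>5:print(lo,k.sum(),np.percentile(v[k],2).round(),P[f][k][:,2].max().round())
T=[496-22*e[0],-334.5-22*e[1]]
p=np.array([T[0]/1000,T[1]/1000,0.10]);plan(p,frameR([*e,0],[0,0,-1]))
E
```

```text
(322, 358) [ 386. -578.    7.] brush frame x,tooly -263.0 50.0
(497, 263) [ 628. -589.    0.] brush frame x,tooly -132.0 255.0
(360, 350) [ 437. -579.   27.] brush frame x,tooly -234.0 92.0
(450, 300) [ 557. -579.   27.] brush frame x,tooly -165.0 191.0
(540, 320) [ 615. -606.   81.] brush frame x,tooly -154.0 253.0
-200 195 165.0 88.0
-180 678 170.0 91.0
-160 1468 198.0 91.0
-140 785 226.0 91.0
from [ 0.482  -0.3388  0.2598] to [ 0.4833 -0.3525  0.1   ] rot [-0.07  0.09 -0.57] rows 4
-0.0025 0.0023 0.0399 -0.02 0.02 -0.14; -0.0025 0.0023 0.0399 -0.02 0.02 -0.14; -0.0026 0.0023 0.0399 -0.02 0.02 -0.14; -0.0026 0.0023 0.0399 -0.02 0.02 -0.14
```

```bash
python3 -m handwheel '-0.0025 0.0023 0.04 0 0 -0.15; -0.0025 0.0023 0.04 0 0 -0.15; -0.0025 0.0023 0.04 0 0 -0.15; -0.0025 0.0023 0.035 0 0 -0.15; 0 0 0 0 0 0' 35; python3 -m handwheel '0 0 0 0 0 0; 0 0 0 0 0 0'
python3 - <<'E'
from plan import *
from look import shot
y=np.radians(54.9);plan([.4833,-.3525,.034],frameR([np.cos(y),np.sin(y),0],[0,0,-1]));shot('wrist','w10');print(r.read_state()['finger_gap'])
E
```

```text
clock: 14.3
eef_pos: [0.4803, -0.3494, 0.0994]
ee_rot: [-3.13, 0.0, 0.96]
ft_force: [-0.9, 0.3, -0.4]
finger_gap: 0.0733
clock: 14.5
eef_pos: [0.4844, -0.3539, 0.1078]
ee_rot: [3.138, 0.003, 0.959]
ft_force: [0.7, -0.3, -0.5]
finger_gap: 0.0734
from [ 0.4844 -0.3539  0.1078] to [ 0.4833 -0.3525  0.034 ] rot [0.19 0.15 0.05] rows 2
0.0004 -0.0010 0.0369 0.09 0.07 0.03; 0.0003 -0.0009 0.0369 0.09 0.07 0.03
0.073553545248605
```

View pics/w10.png

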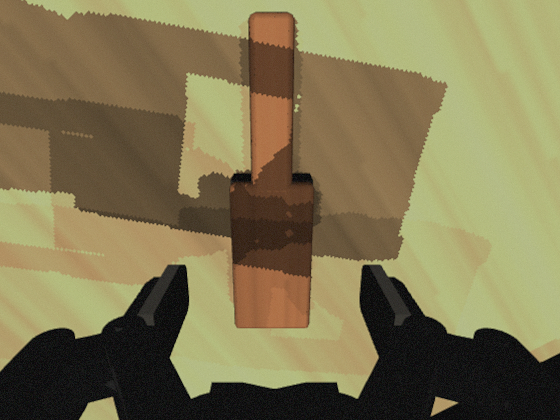

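Brush head (cols 232–312, centre 272) is centred between the jaws (275). Descend and grip.

```bash
python3 -m handwheel '0.0005 -0.001 0.025 0.1 0.1 0; 0 -0.001 0.025 0 0 0; 0 0 0.022 0 0 0; 0 0 0 0 0 0; 0 0 0 0 0 0'
python3 - <<'E'
from plan import *
y=np.radians(54.9);plan([.4833,-.3525,.034],frameR([np.cos(y),np.sin(y),0],[0,0,-1]))
E
```

```text
clock: 15.05
eef_pos: [0.482, -0.3524, 0.0347]
ee_rot: [-3.141, 0.001, 0.958]
ft_force: [0.3, -1.0, 1.0]
finger_gap: 0.074
from [ 0.482  -0.3524  0.0347] to [ 0.4833 -0.3525  0.034 ] rot [-0.04  0.03  0.  ] rows 1
0.0006 0.0011 0.0007 -0.04 0.03 0.00
```

```bash
python3 -m handwheel '0.0005 0.001 0 0 0 0; 0 0 0 0 0 0; 0 0 0 0 0 0; 0 0 0 0 0 0; 0 0 0 0 0 0' 255 60
python3 -m handwheel '0 0 -0.005 0 0 0; 0 0 -0.015 0 0 0; 0 0 -0.03 0 0 0; 0 0 -0.04 0 0 0; 0 0 -0.04 0 0 0'; python3 -m handwheel '0 0 -0.03 0 0 0; 0 0 0 0 0 0; 0 0 0 0 0 0; 0 0 0 0 0 0'
python3 - <<'E'
from plan import *
from look import shot
p,R,s=cur();m=r.camera_model('wrist');im,d=shot('wrist','w11')
T=R.inv().apply((cloud('wrist',d,m)-p).reshape(-1,3)).reshape(*d.shape,3)*1000
f=(abs(T[...,1])<30)&(T[...,2]>-5)&(T[...,2]<15)&(T[...,0]>14)
q=T[f];zt=np.median(q[:,2]);f&=abs(T[...,2]-zt)<4;q=T[f];A=np.c_[q[:,:2],np.ones(len(q))];k=np.linalg.lstsq(A,q[:,2],rcond=None)[0];print('z',zt,'plane',k,'xmax',np.percentile(q[:,0],99.7))
for lo in range(14,134,10):
    g=q[(q[:,0]>=lo)&(q[:,0]<lo+10)]
    if len(g)>5:print(lo,len(g),g[:,1].min().round(1),g[:,1].max().round(1),np.median(g[:,2]).round(1))
plan([0,0,0],R)
E
```

```text
clock: 15.55
eef_pos: [0.4839, -0.3533, 0.0357]
ee_rot: [3.14, 0.001, 0.958]
ft_force: [0.2, 0.3, 7.2]
finger_gap: 0.0484
clock: 16.05
eef_pos: [0.482, -0.3516, 0.1646]
ee_rot: [-3.138, 0.0, 0.958]
ft_force: [0.7, -1.0, -2.4]
finger_gap: 0.0485
clock: 16.45
eef_pos: [0.4816, -0.3512, 0.191]
ee_rot: [-3.136, -0.0, 0.958]
ft_force: [-0.6, 1.0, -2.0]
finger_gap: 0.0485
z 5.8488970318246025 plane [3.24451281e-04 2.47312555e-03 5.95108177e+00] xmax 106.23657149502775
14 2899 -25.4 24.6 5.7
24 2142 -24.8 24.1 6.1
34 1566 -12.4 11.5 5.9
44 1686 -12.3 11.6 5.8
54 1792 -12.4 11.6 5.8
64 1965 -12.3 11.5 5.8
74 2089 -12.3 11.6 5.9
84 2249 -12.4 11.6 5.9
94 2448 -12.4 11.6 5.8
104 640 -12.3 11.6 5.9
from [ 0.4815 -0.3511  0.1906] to [0 0 0] rot [-0.04 -0.01  0.  ] rows 14
0.0007 -0.0425 0.0139 -0.00 -0.00 0.00; 0.0007 -0.0425 0.0139 -0.00 -0.00 0.00; 0.0007 -0.0425 0.0139 -0.00 -0.00 0.00; 0.0007 -0.0425 0.0139 -0.00 -0.00 0.00; 0.0007 -0.0425 0.0139 -0.00 -0.00 0.00
0.0007 -0.0425 0.0139 -0.00 -0.00 0.00; 0.0007 -0.0425 0.0139 -0.00 -0.00 0.00; 0.0007 -0.0425 0.0139 -0.00 -0.00 0.00; 0.0007 -0.0425 0.0139 -0.00 -0.00 0.00; 0.0007 -0.0425 0.0139 -0.00 -0.00 0.00
0.0007 -0.0425 0.0139 -0.00 -0.00 0.00; 0.0007 -0.0425 0.0139 -0.00 -0.00 0.00; 0.0007 -0.0425 0.0139 -0.00 -0.00 0.00; 0.0007 -0.0425 0.0139 -0.00 -0.00 0.00
```

View pics/w11.png

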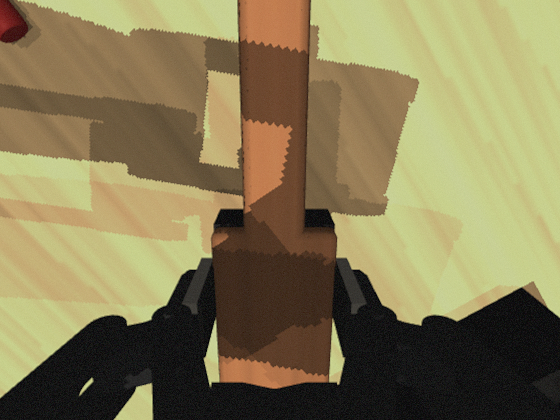

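```bash
python3 - <<'E'
from plan import *
y=np.radians(183.6);plan([.611,-.0346,.16],frameR([np.cos(y),np.sin(y),0],[0,0,-1]))
E
```

```text
from [ 0.4815 -0.3511  0.1906] to [ 0.611  -0.0346  0.16  ] rot [  -0.19   -0.45 -128.7 ] rows 16
0.0208 -0.0047 0.0020 -0.01 -0.03 -8.04; 0.0213 -0.0018 0.0019 -0.01 -0.03 -8.04; 0.0213 0.0012 0.0019 -0.01 -0.03 -8.04; 0.0210 0.0042 0.0019 -0.01 -0.03 -8.04; 0.0202 0.0071 0.0019 -0.01 -0.03 -8.04
0.0190 0.0098 0.0019 -0.01 -0.03 -8.04; 0.0174 0.0124 0.0019 -0.01 -0.03 -8.04; 0.0155 0.0147 0.0019 -0.01 -0.03 -8.04; 0.0133 0.0167 0.0019 -0.01 -0.03 -8.04; 0.0108 0.0184 0.0019 -0.01 -0.03 -8.04
0.0081 0.0198 0.0019 -0.01 -0.03 -8.04; 0.0053 0.0207 0.0019 -0.01 -0.03 -8.04; 0.0024 0.0212 0.0019 -0.01 -0.03 -8.04; -0.0006 0.0214 0.0019 -0.01 -0.03 -8.04; -0.0036 0.0211 0.0019 -0.01 -0.03 -8.04
-0.0065 0.0203 0.0019 -0.01 -0.03 -8.04
```

```bash
python3 -m handwheel '0.021 -0.005 0.002 0 0 -8; 0.021 -0.002 0.002 0 0 -8; 0.021 0.001 0.002 0 0 -8; 0.021 0.004 0.002 0 0 -8; 0.02 0.007 0.002 0 0 -8' && python3 -m handwheel '0.019 0.01 0.002 0 0 -8; 0.0175 0.0125 0.002 0 0 -8; 0.0155 0.0147 0.002 0 0 -8; 0.0133 0.0167 0.002 0 0 -8; 0.011 0.0184 0.002 0 0 -8' && python3 -m handwheel '0.008 0.02 0.002 0 0 -8; 0.005 0.0205 0.002 0 0 -8; 0.0025 0.021 0.002 0 0 -8; -0.0005 0.0215 0.002 0 0 -8; -0.0035 0.021 0.002 0 0 -8' && python3 -m handwheel '-0.0065 0.02 0.002 0 0 -8; 0 0 0 0 0 0; 0 0 0 0 0 0; 0 0 0 0 0 0'
python3 - <<'E'
from plan import *
y=np.radians(183.6);plan([.611,-.0346,.10],frameR([np.cos(y),np.sin(y),0],[0,0,-1]))
E
```

```text
clock: 17.0
eef_pos: [0.5215, -0.2521, 0.1807]
ee_rot: [-3.136, -0.004, 1.662]
ft_force: [-0.3, 0.0, -2.4]
finger_gap: 0.0482
clock: 17.5
eef_pos: [0.5625, -0.1533, 0.1707]
ee_rot: [-3.139, -0.006, 2.36]
ft_force: [0.7, -0.2, -2.4]
finger_gap: 0.0485
clock: 18.0
eef_pos: [0.6036, -0.0552, 0.1606]
ee_rot: [3.14, -0.006, 3.058]
ft_force: [-0.0, -0.7, -2.6]
finger_gap: 0.0483
clock: 18.4
eef_pos: [0.6121, -0.0375, 0.16]
ee_rot: [3.14, -0.004, -3.093]
ft_force: [-0.4, -0.2, -1.6]
finger_gap: 0.0484
from [ 0.6121 -0.0375  0.16  ] to [ 0.611  -0.0346  0.1   ] rot [ 0.09 -0.24 -0.82] rows 2
0.0004 0.0014 0.0300 0.04 -0.12 -0.41; 0.0004 0.0015 0.0300 0.04 -0.12 -0.41
```

```bash
python3 -m handwheel '0.0005 0.0015 0.03 0 -0.1 -0.4; 0.0005 0.0015 0.03 0 -0.1 -0.4; 0 0 0 0 0 0; 0 0 0 0 0 0; 0 0 0 0 0 0'
python3 - <<'E'
from plan import *
from look import shot
y=np.radians(183.6);plan([.611,-.0346,.045],frameR([np.cos(y),np.sin(y),0],[0,0,-1]))
p,R,s=cur();m=r.camera_model('wrist');im,d=shot('wrist','w12');
T=R.inv().apply((cloud('wrist',d,m)-p).reshape(-1,3)).reshape(*d.shape,3)*1000
f=(abs(abs(T[...,1])-18)<5)&(abs(T[...,2]-5.9)<3)&(T[...,0]>14)&(T[...,0]<40);print('step x',np.percentile(T[f][:,0],[98,99.5]))
im,d=shot('scene','c12');cv2.imwrite('pics/c12c.png',cv2.resize(im[190:320,220:360],None,fx=4,fy=4,interpolation=cv2.INTER_CUBIC))
E
```

```text
clock: 18.9
eef_pos: [0.6129, -0.0347, 0.1031]
ee_rot: [3.141, 0.004, -3.078]
ft_force: [0.5, -0.6, -2.3]
finger_gap: 0.0484
from [ 0.6129 -0.0347  0.1031] to [ 0.611  -0.0346  0.045 ] rot [0.04 0.23 0.04] rows 2
0.0011 0.0001 0.0290 0.02 0.12 0.02; 0.0010 0.0001 0.0290 0.02 0.12 0.02
step x [26.11824071 26.4281688 ]
```

View pics/w12.png

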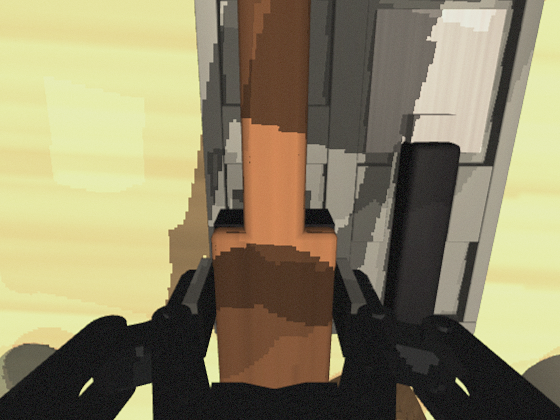

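View pics/c12c.png

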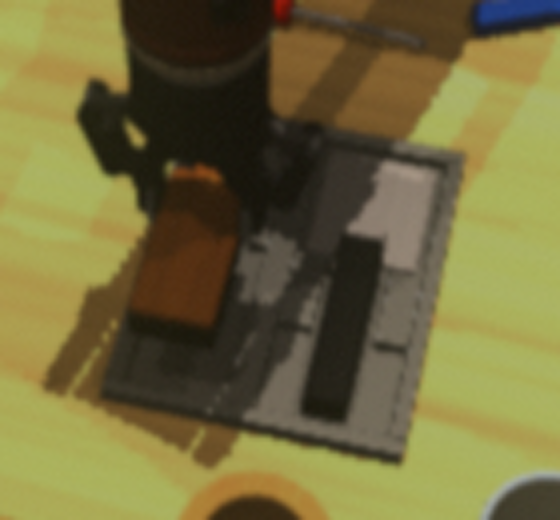

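```bash
python3 -m handwheel '0.001 0 0.025 0 0.2 0; 0.001 0 0.025 0 0 0; 0 0 0.006 0 0 0; 0 0 0 0 0 0; 0 0 0 0 0 0'
python3 - <<'E'
from plan import *
y=np.radians(183.6);plan([.6108,-.0346,.041],frameR([np.cos(y),np.sin(y),0],[0,0,-1]))
E
```

```text
clock: 19.5
eef_pos: [0.6108, -0.0342, 0.0467]
ee_rot: [3.141, 0.0, -3.077]
ft_force: [0.2, -0.5, -2.5]
finger_gap: 0.0489
from [ 0.6108 -0.0342  0.0467] to [ 0.6108 -0.0346  0.041 ] rot [0.05 0.01 0.1 ] rows 1
0.0001 -0.0004 0.0057 0.05 0.01 0.10
```

```bash
python3 -m handwheel '0 0 0.003 0 0 0; 0 0 0.003 0 0 0; 0 0 0 0 0 0; 0 0 0 0 0 0'; python3 -m handwheel '0 0 0.001 0 0 0; 0 0 0 0 0 0; 0 0 0 0 0 0'; python3 -m handwheel '0 0 0.001 0 0 0; 0 0 0 0 0 0; 0 0 0 0 0 0'
```

```text
clock: 19.9
eef_pos: [0.6102, -0.0341, 0.0397]
ee_rot: [3.14, -0.001, -3.077]
ft_force: [1.0, -0.3, -0.9]
finger_gap: 0.0484
clock: 20.2
eef_pos: [0.6102, -0.0341, 0.0397]
ee_rot: [3.14, -0.001, -3.077]
ft_force: [-2.8, 1.0, 7.2]
finger_gap: 0.0481
clock: 20.5
eef_pos: [0.6102, -0.0342, 0.0396]
ee_rot: [3.141, -0.001, -3.077]
ft_force: [-6.3, 1.5, 13.8]
finger_gap: 0.0482
```

```bash
python3 -m handwheel '0 0 -0.001 0 0 0; 0 0 0 0 0 0; 0 0 0 0 0 0' 70; python3 -m handwheel '0 0 -0.02 0 0 0; 0 0 -0.04 0 0 0; 0 0 -0.05 0 0 0; 0 0 -0.05 0 0 0; 0 0 -0.05 0 0 0'; python3 -m handwheel '-0.04 0 -0.03 0 0 0; -0.04 0 0 0 0 0; -0.04 0 0 0 0 0; 0 0 0 0 0 0; 0 0 0 0 0 0'
python3 - <<'E'
from plan import *
from look import shot
m=r.camera_model('wrist');im,d=shot('wrist','w13');P=cloud('wrist',d,m)*1000;z=P[...,2];X=P[...,:2]
ok=(abs(X[...,0]-585)<120)&(abs(X[...,1]-14)<100)
rim=ok&(z>11)&(z<17);print('rim',cv2.minAreaRect(X[rim].astype('f4')))
def rep(n,f):
    f=cv2.morphologyEx(f.astype('u1'),cv2.MORPH_OPEN,np.ones((3,3)))>0
    q=P[f];A=np.c_[q[:,:2],np.ones(len(q))];k=np.linalg.lstsq(A,q[:,2],rcond=None)[0];rc=cv2.minAreaRect(q[:,:2].astype('f4'));print(n,len(q),rc,np.median(q[:,2]),'tilt',k[:2]);return q
rep('handle',ok&(z>23)&(z<33)&(X[...,1]>20));q=rep('brush',ok&(z>29)&(z<40)&(X[...,1]<10))
y=np.radians(3.6);t=(q[:,:2]-[588.7,-36.4])@np.array([np.cos(y),np.sin(y)]);v=(q[:,:2]-[588.7,-36.4])@np.array([-np.sin(y),np.cos(y)])
print('brush x',t.min(),t.max());
for lo in (-90,-60,-30,20,60):
    k=(t>lo)&(t<lo+15);print(lo,v[k].min(),v[k].max())
E
```

```text
clock: 20.8
eef_pos: [0.6096, -0.034, 0.038]
ee_rot: [3.14, -0.002, -3.077]
ft_force: [-0.6, 0.1, 0.3]
finger_gap: 0.0619
clock: 21.3
eef_pos: [0.6096, -0.0342, 0.2496]
ee_rot: [3.14, -0.003, -3.077]
ft_force: [0.9, -0.2, -0.6]
finger_gap: 0.0621
clock: 21.8
eef_pos: [0.7297, -0.0264, 0.2753]
ee_rot: [3.14, -0.006, -3.077]
ft_force: [-0.1, 0.9, -0.4]
finger_gap: 0.062
rim ((629.9534912109375, 16.939300537109375), (130.44613647460938, 184.85189819335938), 3.699310541152954)
handle 3522 ((620.81640625, 57.09052276611328), (112.25474548339844, 28.13568878173828), 3.4994304180145264) 27.736850393261484 tilt [-0.00300136  0.02166999]
brush 6051 ((627.4434814453125, -32.69309997558594), (111.19657897949219, 50.0170783996582), 3.746485710144043) 33.898122597189385 tilt [ 0.00065451 -0.00080797]
brush x -16.667970239988797 94.55737416357219Traceback (most recent call last):
  File "<stdin>", line 13, in <module>
    return umr_minimum(a, axis, None, out, keepdims, initial, where)
ValueError: zero-size array to reduction operation minimum which has no identity
```

View pics/w13.png

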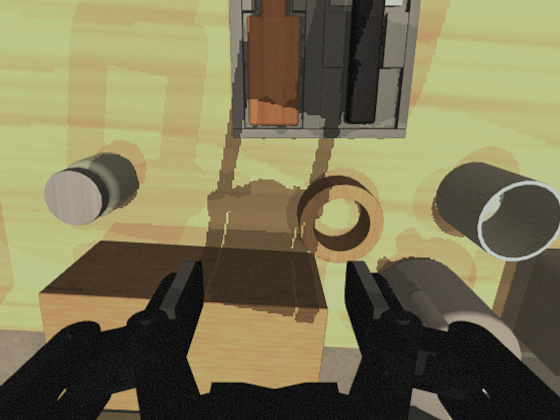

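```bash
python3 -m handwheel '0.04 0 0 0 0 0; 0.04 0 0 0 0 0; 0.04 0 0 0 0 0; 0.03 0 0 0 0 0; 0 0 0 0 0 0'; python3 -m handwheel '0 0 0 0 0 0; 0 0 0 0 0 0'
python3 - <<'E'
from plan import *
from look import shot
m=r.camera_model('wrist');im,d=shot('wrist','w14');P=cloud('wrist',d,m)*1000;z=P[...,2];X=P[...,:2]
ok=(abs(X[...,0]-585)<125)&(abs(X[...,1]-14)<100)
rim=ok&(z>11)&(z<17);print('rim',cv2.minAreaRect(X[rim].astype('f4')))
y=np.radians(3.6);U=np.array([np.cos(y),np.sin(y)]);V=np.array([-U[1],U[0]])
def rep(n,f,pl,bins):
    f=cv2.morphologyEx(f.astype('u1'),cv2.MORPH_OPEN,np.ones((3,3)))>0
    q=P[f];A=np.c_[q[:,:2],np.ones(len(q))];k=np.linalg.lstsq(A,q[:,2],rcond=None)[0];rc=cv2.minAreaRect(q[:,:2].astype('f4'));print(n,len(q),rc,np.median(q[:,2]),'tilt',k[:2])
    t=(q[:,:2]-pl)@U;v=(q[:,:2]-pl)@V;print(' x',t.min(),t.max())
    for lo in bins:
        k=(t>lo)&(t<lo+15)
        if k.any():print('  ',lo,v[k].min().round(1),v[k].max().round(1))
rep('handle',ok&(z>25)&(z<31)&(X[...,1]>20),[583,55.5],(-20,30,70))
rep('brush',ok&(z>30)&(z<38)&(X[...,1]<10),[588.7,-36.4],(-90,-60,-30,20,60))
shot('scene','c14');print(r.read_state()['clock'])
E
```

```text
clock: 22.35
eef_pos: [0.5762, -0.0362, 0.279]
ee_rot: [3.14, -0.003, -3.078]
ft_force: [0.0, 0.2, 0.4]
finger_gap: 0.0619
clock: 22.55
eef_pos: [0.5807, -0.0364, 0.2793]
ee_rot: [3.141, 0.0, -3.077]
ft_force: [-0.3, 0.6, -0.6]
finger_gap: 0.0622
rim ((584.9901123046875, 13.896934509277344), (221.60780334472656, 184.27183532714844), 3.579188823699951)
handle 2438 ((616.9154052734375, 56.73534393310547), (117.90629577636719, 27.32146644592285), 3.6660587787628174) 27.74935944876877 tilt [-0.00048815  0.00503149]
 x -25.030627244737577 92.87390164957607
   -20 -14.2 12.6
   30 -13.9 12.5
   70 -13.8 12.8
brush 5857 ((588.3723754882812, -35.30084991455078), (188.19644165039062, 49.970699310302734), 3.7209601402282715) 33.81404661180309 tilt [ 0.00209612 -0.000647  ]
 x -94.36119389107898 93.7908478381083
   -90 -10.5 12.5
   -60 -10.8 12.8
   -30 -10.0 12.1
   20 -23.5 25.7
   60 -23.1 25.4
22.65
```

View pics/w14.png

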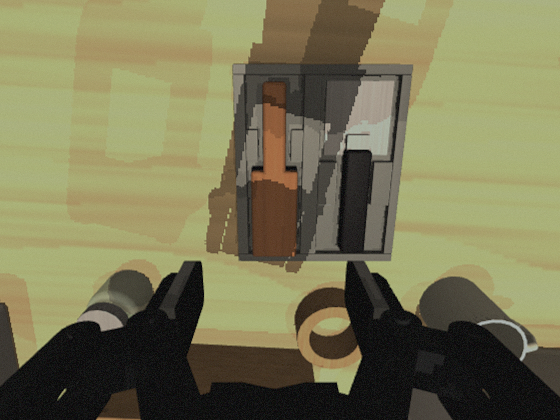

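View pics/c14.png

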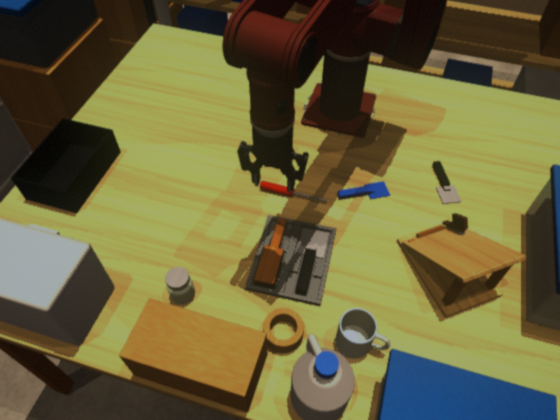

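```bash
python3 -c "
from rig import r
print(r.close_job())"
```

```text
the job is handed in; nothing more can be done
None
```

The job is handed in at about 22.7 s on the clock: both tools are lying in their compartments. I have no verdict, because the hand-in reports none.

- **Turn-button:** I gripped its fin and turned it from about 0.29 to 1.52 rad. The scraper had not moved, within about 1 mm.
- **Scraper:** I lifted it square off the rack and laid it in its outlined compartment. The last check put its origin about 1 mm from its place, parallel to the tray within 0.1°, with the handle top at 27.7 mm (28 expected when flat on the floor).
- **Brush:** I gripped it by the head, turned it round and laid it bristles down, head towards the tray's +x. The last check put it about 1 mm from its place and level, with its top at 33.8 mm (34 expected).
- **Bystanders:** The jar, mug, tape roll and screwdriver look the same in the first and last scene pictures. I did not measure their positions.

At the end the gripper was open and clear of everything, about 0.28 m above the bench. One slip did no harm: after releasing the brush I first backed off towards the far side of the tray rather than the robot. The check from that pose was cut off by the picture edge, so I moved back and repeated it. The different measurements of the tray and tools agreed within about 2 mm, and none of the final checks failed.

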